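Sort the returned screw tins by weight

ROBOT

A 6-joint arm with a two-finger parallel gripper is mounted at the origin on the work surface. World frame = base frame: x ahead of the robot, y to its left, z up, the work surface at z = 0. Lengths are in mm, angles in rad, forces in N, time in s.
With the tool pointing down it reaches from about 325 to 850 mm from the base axis. Payload 4.4 kg.
Tool frame: the origin (TCP) lies at the very end of the fingers, on their centre line; the grasp point (between the pads) lies 19 mm behind it (ctrl.tcp_to_grasp is the distance from the TCP to the grasp point, in mm); z points along the fingers, y is the line along which they close (so a half turn about z gives the same grasp; the last joint's range is limited). The gripper opens to 94 mm and grips with 3 to 60 N. Pads are 16 mm wide; open, the fingers measure 119 mm over their backs; the gripper's body (75 mm by 177 mm) begins 78 mm behind the grasp point.
Start: joints at [0.963, 0.207, 1.542, -0, 1.393, -0.15], TCP at [254.145, 515.788, 205.447] pointing down, gripper open.
Joint ranges: [-2.73, 2.73], [-0.86, 2.22], [0.23, 2.46], [-1.11, 4.25], [0.08, 2.63], [-2.82, 2.82]. Speed limits (rad/s): [2.79, 2.79, 3.14, 3.14, 3.14, 3.14].

INTERFACE

Orientations are given as a unit quaternion [w, x, y, z].
In Python, from station import get_state, snapshot, ctrl gives the robot as it stands. The module is installed in compiled form; this text tells all that it offers.
- The arm moves only by the shell command python3 -m pendant 'ROWS' [OPENING] [FORCE]. ROWS is JSON, a list of rows, each an object of numbers: "tx", "ty", "tz": the shift along the tool's x, y, z in cm; "roll": the turn about the tool's z in rad. A call has 1 to 8 rows; each row shifts and turns the commanded pose from where the row before left it, along the tool's axes as they then stand; what a row does not reach is not made up. A row lasts 1/12 s, in which the tool goes at most 41.7 mm and 7.16 degrees, less where a joint would pass 70% of its speed; a pose out of reach is approached as far as the arm can. A call is refused whole if a number of a shift passes 4.17 or a number of a turn 0.125, either way. A call with a gripper value outside its range is refused whole. OPENING is the closure, from -1 (fully open) to 1 (shut), set as the call begins (- or left out, the last holds). The fingers move at their own pace and stop on an object; FORCE is the grip in N (left out, the last holds). Time passes only in rows, so rows that do not move let the fingers close. It gives the time, the measured TCP pose, the force, the opening and the grip force at its end, in the units of the state.
- get_state(): the state, without advancing time (a new reading comes with each control period).
- snapshot(name): name is "scene" or "side" or "wrist"; returns a dict with "pixels" (400x640x3 uint8, red, green, blue), "range_z" (400x640 float32, mm along the optical axis (not along the pixel's ray), 0 where there is no reading), "mtx" (3x3 intrinsics, pixels), "extrinsics" (4x4, takes a point from camera to world coordinates). Camera axes: x right, y down, z forward; pixel columns grow to the right and rows downward; lengths in mm; the calibration is good to about 2 mm. A picture is of the moment at which its call begins.
- ctrl.close_job(): hands the job in; it is judged then, once.
The state is a dict: "t": time; "joint_positions": joint angles; "dq": joint speeds; "joint_efforts": joint torques, N m; "position": TCP position; "eef_rot": TCP orientation; "force": force on the tool from outside, world axes, zero at the start; "torque": the same for the moment, N m; "width": finger opening in mm; "finger_force": force on a finger pad.
Only numpy, scipy, OpenCV 4.12 (cv2) and the standard library are available. Lean on these libraries where they do the work, as an engineer would, in place of code of your own. Each camera call takes 0.05 s, during which the arm holds its last target. There are 200 camera calls.

TASK

These look-alike screw tins have come back from a job with their caps loose, some full and some empty. Lift each one to feel its weight: stand every full tin right down in a pocket of the wooden tray and screw its cap fully tight (clockwise), and stand every empty tin upright on the floor of the grey crate. Leave the glue, the hammer and the offcut where they are.

Things in the scene. Friction and masses are not known exactly. Their poses are not given: they have to be found in the camera images.
- tin_a: square steel tin of wood screws, 60 x 60 x 48 mm high, paper band on its +x and -x sides, black round screw cap on top (44 mm across, 50 to 74 mm above the underside). All look alike; may be absent. Empty it weighs 0.06 to 0.08 kg, full 0.43 to 0.65 kg. Lift it by body or cap. Origin: centre of the underside, z up through the cap
- cap_a (a joint): turn of tin_a's captive cap about the tin's z: 0 loosest, 2.2 rad fully tight at its stop; grows clockwise seen from above; starts at 0 to 0.3. Stiff (0.06 N m friction), stays where left, never comes off. When tight, the white rib across the cap's top lies along the tin's x axis (square to the banded sides)
- tin_b: square steel tin of wood screws, 60 x 60 x 48 mm high, paper band on its +x and -x sides, black round screw cap on top (44 mm across, 50 to 74 mm above the underside). All look alike; may be absent. Empty it weighs 0.06 to 0.08 kg, full 0.43 to 0.65 kg. Lift it by body or cap. Origin: centre of the underside, z up through the cap
- cap_b (a joint): turn of tin_b's captive cap about the tin's z: 0 loosest, 2.2 rad fully tight at its stop; grows clockwise seen from above; starts at 0 to 0.3. Stiff (0.06 N m friction), stays where left, never comes off. When tight, the white rib across the cap's top lies along the tin's x axis (square to the banded sides)
- tin_c: square steel tin of wood screws, 60 x 60 x 48 mm high, paper band on its +x and -x sides, black round screw cap on top (44 mm across, 50 to 74 mm above the underside). All look alike; may be absent. Empty it weighs 0.06 to 0.08 kg, full 0.43 to 0.65 kg. Lift it by body or cap. Origin: centre of the underside, z up through the cap
- cap_c (a joint): turn of tin_c's captive cap about the tin's z: 0 loosest, 2.2 rad fully tight at its stop; grows clockwise seen from above; starts at 0 to 0.3. Stiff (0.06 N m friction), stays where left, never comes off. When tight, the white rib across the cap's top lies along the tin's x axis (square to the banded sides)
- tin_d: square steel tin of wood screws, 60 x 60 x 48 mm high, paper band on its +x and -x sides, black round screw cap on top (44 mm across, 50 to 74 mm above the underside). All look alike; may be absent. Empty it weighs 0.06 to 0.08 kg, full 0.43 to 0.65 kg. Lift it by body or cap. Origin: centre of the underside, z up through the cap
- cap_d (a joint): turn of tin_d's captive cap about the tin's z: 0 loosest, 2.2 rad fully tight at its stop; grows clockwise seen from above; starts at 0 to 0.3. Stiff (0.06 N m friction), stays where left, never comes off. When tight, the white rib across the cap's top lies along the tin's x axis (square to the banded sides)
- tin_e: square steel tin of wood screws, 60 x 60 x 48 mm high, paper band on its +x and -x sides, black round screw cap on top (44 mm across, 50 to 74 mm above the underside). All look alike; may be absent. Empty it weighs 0.06 to 0.08 kg, full 0.43 to 0.65 kg. Lift it by body or cap. Origin: centre of the underside, z up through the cap
- cap_e (a joint): turn of tin_e's captive cap about the tin's z: 0 loosest, 2.2 rad fully tight at its stop; grows clockwise seen from above; starts at 0 to 0.3. Stiff (0.06 N m friction), stays where left, never comes off. When tight, the white rib across the cap's top lies along the tin's x axis (square to the banded sides)
- tin_f: square steel tin of wood screws, 60 x 60 x 48 mm high, paper band on its +x and -x sides, black round screw cap on top (44 mm across, 50 to 74 mm above the underside). All look alike; may be absent. Empty it weighs 0.06 to 0.08 kg, full 0.43 to 0.65 kg. Lift it by body or cap. Origin: centre of the underside, z up through the cap
- cap_f (a joint): turn of tin_f's captive cap about the tin's z: 0 loosest, 2.2 rad fully tight at its stop; grows clockwise seen from above; starts at 0 to 0.3. Stiff (0.06 N m friction), stays where left, never comes off. When tight, the white rib across the cap's top lies along the tin's x axis (square to the banded sides)
- tray: fixed wooden tray 200 x 200 x 36 mm high, four square pockets 68 mm wide at x, y = +-47.5 mm, sides along its x, y. Each has a sprung floor plate, 21 mm above the tray's underside; a full tin sinks it to its stop (13 mm), an empty one does not. A tin in a pocket can turn only about 8 degrees. Origin: centre of the underside. It may stand left or right
- crate: fixed grey open crate, 220 x 220 mm outside, 44 mm high, walls 5 mm, no dividers. Its black floor plate stands on light springs, 16 mm above the crate's underside: three empty tins leave it up, one full tin sinks it 8 mm. Origin: centre of the underside. It may stand left or right
- glue: white glue bottle, 54 mm across, 150 mm high; leave it alone. Origin: centre of the underside
- mallet: hammer lying on the bench beyond the tins; leave it alone. Origin: on its handle line, on the bench
- offcut: wooden offcut, 50 x 130 x 40 mm, lying on the bench beyond the tins; leave it alone. Origin: centre of the underside
There are look-alikes about, which are no part of the job. What is shaped like the tin_d but purple is not meant. Leave any orange look-alike of the tin_a alone.

How it is judged (in metres and radians):
At the end, for the whole second after the job is handed in: Every tin stands upright (0.12 rad), at rest, either in a tray pocket with its sprung floor sunk (underside below 16 mm: full tins only) and its cap beyond 2.08 of 2.2 rad, or on the crate floor with that still up (underside 12.5 to 19.5 mm: no full tin there) (angle between each of tin_a, tin_b, tin_c, tin_d, tin_e, tin_f's own z axis and vertical below 0.12 rad and linear speed of each of tin_a, tin_b, tin_c, tin_d, tin_e, tin_f below 0.03 m/s and ((x of tin_a in the frame of tray between -0.07 and 0.07 m and y of tin_a in the frame of tray between -0.07 and 0.07 m and z of tin_a in the frame of tray between 0.008 and 0.016 m and value of joint cap_a above 2.08 rad) or (x of tin_a in the frame of crate between -0.095 and 0.095 m and y of tin_a in the frame of crate between -0.095 and 0.095 m and z of tin_a in the frame of crate between 0.0125 and 0.0195 m)) and ((x of tin_b in the frame of tray between -0.07 and 0.07 m and y of tin_b in the frame of tray between -0.07 and 0.07 m and z of tin_b in the frame of tray between 0.008 and 0.016 m and value of joint cap_b above 2.08 rad) or (x of tin_b in the frame of crate between -0.095 and 0.095 m and y of tin_b in the frame of crate between -0.095 and 0.095 m and z of tin_b in the frame of crate between 0.0125 and 0.0195 m)) and ((x of tin_c in the frame of tray between -0.07 and 0.07 m and y of tin_c in the frame of tray between -0.07 and 0.07 m and z of tin_c in the frame of tray between 0.008 and 0.016 m and value of joint cap_c above 2.08 rad) or (x of tin_c in the frame of crate between -0.095 and 0.095 m and y of tin_c in the frame of crate between -0.095 and 0.095 m and z of tin_c in the frame of crate between 0.0125 and 0.0195 m)) and ((x of tin_d in the frame of tray between -0.07 and 0.07 m and y of tin_d in the frame of tray between -0.07 and 0.07 m and z of tin_d in the frame of tray between 0.008 and 0.016 m and value of joint cap_d above 2.08 rad) or (x of tin_d in the frame of crate between -0.095 and 0.095 m and y of tin_d in the frame of crate between -0.095 and 0.095 m and z of tin_d in the frame of crate between 0.0125 and 0.0195 m)) and ((x of tin_e in the frame of tray between -0.07 and 0.07 m and y of tin_e in the frame of tray between -0.07 and 0.07 m and z of tin_e in the frame of tray between 0.008 and 0.016 m and value of joint cap_e above 2.08 rad) or (x of tin_e in the frame of crate between -0.095 and 0.095 m and y of tin_e in the frame of crate between -0.095 and 0.095 m and z of tin_e in the frame of crate between 0.0125 and 0.0195 m)) and ((x of tin_f in the frame of tray between -0.07 and 0.07 m and y of tin_f in the frame of tray between -0.07 and 0.07 m and z of tin_f in the frame of tray between 0.008 and 0.016 m and value of joint cap_f above 2.08 rad) or (x of tin_f in the frame of crate between -0.095 and 0.095 m and y of tin_f in the frame of crate between -0.095 and 0.095 m and z of tin_f in the frame of crate between 0.0125 and 0.0195 m))); the robot touches nothing.
It fails at once if the glue, the hammer or the offcut is moved more than 25 mm (distance of any of glue, mallet, offcut from where it was at the start of the episode above 0.025 m).
Of tin_a, tin_b, tin_c, tin_d, tin_e, tin_f only 5 to 6 are there at a start; the rules pass over those that are not, and their reading is None.
At some moment in a run one of tin_a, tin_b, tin_c, tin_d, tin_e, tin_f may be knocked a few centimetres aside while the robot is not near it.
Once in a run the grip may slacken for a moment while it holds something.
It also fails if it takes over 200 s, if anything falls off the work surface, if the arm or the gripper's body presses on something with over 40 N, if the wrist force passes 120 N, or if a joint passes its speed limit or range.

## Working session

There is one attempt and no reset: what is moved stays moved. The work goes in short steps, Python scripts to look and compute and a shell command to move; the robot and the scene stay as the last step left them, time stands still between calls to the robot, and variables do not carry over. Pictures are saved under pics/ and viewed, at most 14 in all, crops included, and the job is handed in when it is done.

```bash
mkdir -p pics
cat > h.py <<'E'
import numpy as np, cv2
from station import get_state, snapshot, ctrl
def save(name,fn):
    s=snapshot(name); cv2.imwrite(f'pics/{fn}.png',cv2.cvtColor(s['pixels'],cv2.COLOR_RGB2BGR)); return s
def pts(s):
    K=s['mtx'];E=s['extrinsics'];z=s['range_z'].astype(float)
    v,u=np.mgrid[:400,:640]
    P=np.stack([(u-K[0,2])/K[0,0]*z,(v-K[1,2])/K[1,1]*z,z],-1)
    W=P@E[:3,:3].T+E[:3,3]; W[z<=0]=np.nan
    return W
E
python3 - <<'E'
from h import *
for n in ['scene','side']:
    s=save(n,n+'0'); print(n,s['extrinsics'].round(2).tolist(),s['mtx'].round(1).tolist()); np.savez(n+'0.npz',**s)
st=get_state();print(st)
E
```

```text
scene [[-0.8, 0.43, -0.41, 1099.9], [0.6, 0.56, -0.58, 822.58], [-0.02, -0.71, -0.7, 973.27], [0.0, 0.0, 0.0, 1.0]] [[441.2, 0.0, 313.7], [0.0, 441.2, 197.2], [0.0, 0.0, 1.0]]
side [[0.98, -0.08, 0.16, 401.81], [-0.18, -0.51, 0.84, -769.74], [0.01, -0.86, -0.52, 562.14], [0.0, 0.0, 0.0, 1.0]] [[375.6, 0.0, 322.6], [0.0, 375.6, 194.4], [0.0, 0.0, 1.0]]
{'t': 0.1, 'joint_positions': array([ 9.62519729e-01,  2.07321709e-01,  1.54277845e+00, -1.54275735e-06,
        1.39350181e+00, -1.50525443e-01]), 'dq': array([-0.0015985 , -0.00065235, -0.00380296,  0.00065181,  0.00140017,
       -0.00113883]), 'joint_efforts': array([ 1.40072489e-04, -3.71861064e+01, -2.82293540e+01,  7.00787944e-02,
        3.10383865e-02, -4.08709900e-05]), 'position': array([253.72104436, 515.19737903, 204.42982983]), 'eef_rot': array([-3.71384467e-04,  2.26882320e-01,  9.73921662e-01, -9.33495370e-04]), 'force': array([-0.52613195,  0.29209847,  0.60292716]), 'torque': array([ 0.08444102, -0.00159315,  0.01631394]), 'finger_force': 0.0, 'width': 93.87948031099899}
```

View pics/scene0.png

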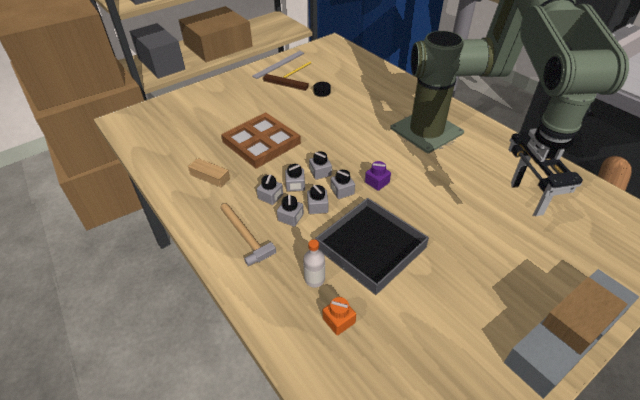

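View pics/side0.png

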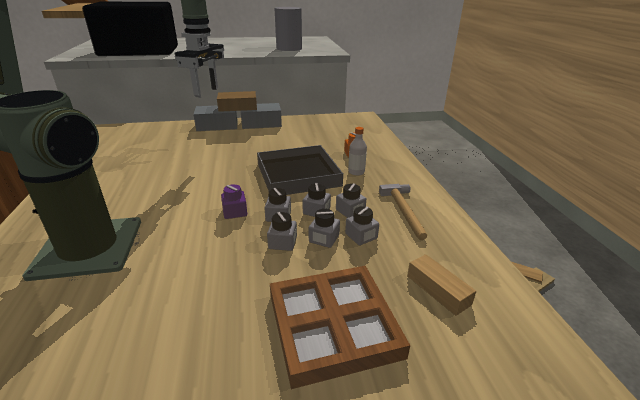

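The scene picture shows six steel tins: caps at about (320,157), (294,170), (268,181), (342,175), (317,191) and (289,202). The tray is at (261,138), the crate at (372,243), and the purple and orange decoys at (378,174) and (340,312). The side view agrees with this.

```bash
cat >> h.py <<'E'
def capfind(s,zlo=62,zhi=82,box=(300,750,-400,400),zs=74):
    """caps: connected dark/white blobs with heights zlo..zhi, returns centre & rib angle (world)"""
    W=pts(s); rgb=s['pixels'].astype(int)
    sat=rgb.max(-1)-rgb.min(-1)
    m=(W[...,2]>zlo)&(W[...,2]<zhi)&(W[...,0]>box[0])&(W[...,0]<box[1])&(W[...,1]>box[2])&(W[...,1]<box[3])&(sat<40)
    n,l,st,c=cv2.connectedComponentsWithStats(m.astype(np.uint8))
    out=[]
    for i in range(1,n):
        if st[i,4]<60: continue
        k=l==i; w=W[k]
        (cx,cy),r=cv2.minEnclosingCircle(w[:,:2].astype(np.float32))
        rb=k&(rgb.min(-1)>140); a=np.nan
        if rb.sum()>6:
            q=W[rb][:,:2]; q=q-q.mean(0); u,sv,vt=np.linalg.svd(q); a=np.degrees(np.arctan2(vt[0,1],vt[0,0]))%180
        out.append((cx,cy,r,a,st[i,4],np.median(w[:,2]),c[i].round()))
    return out
E
python3 - <<'E'
from h import *
for n in ['scene','side']:
    s=dict(np.load(n+'0.npz')); print(n)
    for o in capfind(s): print([round(float(x),1) for x in o[:6]],o[6])
    W=pts(s); rgb=s['pixels'].astype(int)
    sat=rgb.max(-1)-rgb.min(-1)
    # body tops z 40..52 
    m=((W[...,2]>12)&(W[...,2]<62)&(abs(W[...,0]-500)<260)&(abs(W[...,1])<450))
    c,l,st,cc=cv2.connectedComponentsWithStats(m.astype(np.uint8))
    for i in range(1,c):
        if st[i,4]<80: continue
        w=W[l==i]; t=w[w[:,2]>np.percentile(w[:,2],60)]
        r=cv2.minAreaRect(w[:,:2].astype(np.float32)); print(st[i,4],cc[i].round(),np.round(r[0]),np.round(r[1]),round(r[2],1),w[:,2].max().round(), rgb[l==i].mean(0).round())
E
```

```text
scene
[447.5, -54.3, 25.2, 113.2, 137.0, 74.4] [320. 157.]
[547.3, -54.4, 24.5, 177.4, 147.0, 74.7] [294. 170.]
[448.5, 59.6, 23.0, 105.3, 145.0, 74.5] [342. 175.]
[636.9, -60.8, 26.1, 42.1, 158.0, 74.6] [268. 181.]
[548.2, 66.5, 25.0, 86.3, 171.0, 74.4] [317. 191.]
[641.4, 53.0, 23.1, 58.8, 178.0, 74.8] [289. 202.]
[718.4, 275.6, 26.6, 157.2, 104.0, 72.3] [314. 270.]
2385 [260. 138.] [ 516. -312.] [209. 208.] 6.1 45.0 [135. 102.  80.]
428 [214. 172.] [ 746. -260.] [ 54. 133.] 23.2 48.0 [170. 135.  93.]
315 [320. 168.] [449. -53.] [63. 62.] 71.0 62.0 [113. 108. 110.]
304 [295. 181.] [548. -56.] [68. 59.] 56.1 62.0 [134. 128. 127.]
349 [377. 178.] [336.  97.] [63. 62.] 6.8 62.0 [ 82.  39. 102.]
352 [342. 187.] [449.  59.] [63. 61.] 77.2 61.0 [114. 109. 110.]
362 [269. 192.] [641. -59.] [61. 63.] 20.5 62.0 [118. 113. 114.]
329 [317. 203.] [553.  69.] [59. 61.] 53.9 62.0 [120. 115. 117.]
5749 [371. 244.] [526. 281.] [227. 223.] 7.8 50.0 [41. 40. 42.]
381 [290. 214.] [641.  53.] [63. 60.] 26.8 62.0 [120. 114. 116.]
230 [314. 278.] [726. 285.] [23. 52.] 51.7 62.0 [165. 157. 149.]
255 [347
[... 475 characters left out ...]

319 [354. 159.] [703. 335.] [ 53. 192.] 5.6 62.0 [96. 81. 67.]
2875 [298. 168.] [523. 280.] [221. 228.] 7.7 45.0 [48. 44. 38.]
466 [234. 204.] [330.  91.] [61. 59.] 5.1 62.0 [64. 44. 64.]
445 [316. 202.] [546.  62.] [61. 59.] 58.3 62.0 [70. 66. 64.]
462 [349. 202.] [635.  47.] [62. 61.] 26.5 62.0 [71. 67. 64.]
396 [277. 206.] [442.  54.] [58. 62.] 78.7 62.0 [73. 68. 65.]
622 [362. 228.] [635. -64.] [60. 61.] 22.1 62.0 [74. 70. 66.]
603 [324. 231.] [544. -59.] [63. 60.] 57.8 62.0 [76. 72. 69.]
605 [282. 235.] [443. -59.] [60. 61.] 74.9 62.0 [74. 69. 66.]
1485 [437. 281.] [ 743. -265.] [ 53. 131.] 23.3 42.0 [127. 100.  64.]
11202 [334. 323.] [ 513. -315.] [201. 203.] 5.5 38.0 [115.  91.  72.]
```

```bash
cat > plan.py <<'E'
# usage: plan.py x y z [phi_deg]  -> rows needed from the present pose: shift (tool axes, cm), then roll
import sys, math
from h import *
from scipy.spatial.transform import Rotation as R
s=get_state(); q=s['eef_rot']; M=R.from_quat([q[1],q[2],q[3],q[0]])
a=[float(v) for v in sys.argv[1:]]
phi=math.degrees(math.atan2(*M.as_matrix()[[1,0],1]))
d=M.inv().apply(np.array(a[:3])-s['position'])/10
n=max(1,math.ceil(np.linalg.norm(d)/4.0))
print('t',round(s['t'],1),'pos',s['position'].round(1),'phi',round(phi,1),'j6',s['joint_positions'][5].round(2),'w',round(s['width'],1),'F',s['force'].round(1))
print(n,'rows of',(d/n).round(2),'total',d.round(2))
if len(a)>3:
    r=math.radians((phi-a[3]+90)%180-90); m=max(1,math.ceil(abs(r)/.12)); print('roll',round(r,3),m,'rows of',round(r/m,3))
E
python3 plan.py 500 0 300 40
```

```text
t 0.1 pos [253.7 515.2 204.4] phi 63.8 j6 -0.15 w 93.9 F [-0.5  0.3  0.6]
15 rows of [-2.99 -2.36 -0.63] total [-44.86 -35.35  -9.5 ]
roll 0.415 4 rows of 0.104
```

```bash
R='x'; python3 -m pendant '[{"tx":-2.9,"ty":-2.35,"tz":-0.63},{"tx":-2.99,"ty":-2.36,"tz":-0.63},{"tx":-2.99,"ty":-2.36,"tz":-0.63},{"tx":-2.99,"ty":-2.36,"tz":-0.63},{"tx":-2.99,"ty":-2.36,"tz":-0.63},{"tx":-2.99,"ty":-2.36,"tz":-0.63},{"tx":-2.99,"ty":-2.36,"tz":-0.63},{"tx":-2.99,"ty":-2.36,"tz":-0.63}]' -0.3 30
python3 -m pendant '[{"tx":-2.99,"ty":-2.36,"tz":-0.63},{"tx":-2.99,"ty":-2.36,"tz":-0.63},{"tx":-2.99,"ty":-2.36,"tz":-0.63},{"tx":-2.99,"ty":-2.36,"tz":-0.63},{"tx":-2.99,"ty":-2.36,"tz":-0.63},{"tx":-2.99,"ty":-2.36,"tz":-0.63},{"tx":-2.99,"ty":-2.36,"tz":-0.63}]'
python3 -m pendant '[{"roll":0.104},{"roll":0.104},{"roll":0.104},{"roll":0.104},{"tx":0}]'
python3 - <<'E'
from h import *
s=save('wrist','w0'); print(s['extrinsics'].round(2).tolist(),get_state()['width'])
for o in capfind(s): print([round(float(x),1) for x in o[:6]],o[6])
E
```

```text
[[0.44, 0.86, 0.26, 178.2], [0.9, -0.42, -0.13, 552.03], [-0.0, 0.29, -0.96, 382.49], [0.0, 0.0, 0.0, 1.0]] 93.9895653202959invalid input at $[0]: expected keys tx, ty, tz, roll
invalid input at $[0]: expected keys tx, ty, tz, roll
invalid input at $[0]: expected keys tx, ty, tz, roll
```

```bash
python3 plan.py 505 -290 300 37
```

```text
t 0.1 pos [253.8 515.3 204.5] phi 63.8 j6 -0.15 w 94.0 F [ 1.2  0.1 -1.3]
22 rows of [-2.64 -2.78 -0.43] total [-58.12 -61.15  -9.45]
roll 0.467 4 rows of 0.117
```

View pics/w0.png

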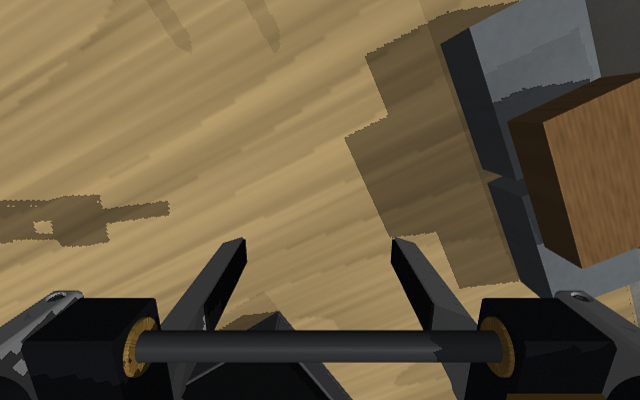

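The picture shows only bare bench and the fingers, at (245,240) and (395,240), because the moves were refused: every row needs all four keys.

```bash
python3 -m pendant '[{"tx":-3,"ty":-2.36,"tz":-0.63,"roll":0},{"tx":-3,"ty":-2.36,"tz":-0.63,"roll":0},{"tx":-3,"ty":-2.36,"tz":-0.63,"roll":0},{"tx":-3,"ty":-2.36,"tz":-0.63,"roll":0},{"tx":-3,"ty":-2.36,"tz":-0.63,"roll":0},{"tx":-3,"ty":-2.36,"tz":-0.63,"roll":0},{"tx":-3,"ty":-2.36,"tz":-0.63,"roll":0},{"tx":-3,"ty":-2.36,"tz":-0.63,"roll":0}]' -0.3 30
python3 -m pendant '[{"tx":-3,"ty":-2.36,"tz":-0.63,"roll":0},{"tx":-3,"ty":-2.36,"tz":-0.63,"roll":0},{"tx":-3,"ty":-2.36,"tz":-0.63,"roll":0},{"tx":-3,"ty":-2.36,"tz":-0.63,"roll":0},{"tx":-3,"ty":-2.36,"tz":-0.63,"roll":0},{"tx":-3,"ty":-2.36,"tz":-0.63,"roll":0},{"tx":-3,"ty":-2.36,"tz":-0.63,"roll":0}]'
python3 -m pendant '[{"tx":0,"ty":0,"tz":0,"roll":0.104},{"tx":0,"ty":0,"tz":0,"roll":0.104},{"tx":0,"ty":0,"tz":0,"roll":0.104},{"tx":0,"ty":0,"tz":0,"roll":0.104},{"tx":0,"ty":0,"tz":0,"roll":0}]'
python3 - <<'E'
from h import *
s=save('wrist','w1'); print(get_state()['width'])
for o in capfind(s): print([round(float(x),1) for x in o[:6]],o[6])
E
python3 plan.py 505 -290 300 37
```

```text
t: 0.82
position: [386.1, 238.6, 255.9]
eef_rot: [-0.0, 0.227, 0.974, -0.0]
force: [-0.2, 1.5, 0.3]
width: 61.1
finger_force: 0.0
t: 1.4
position: [501.5, -2.5, 300.0]
eef_rot: [-0.0, 0.227, 0.974, 0.0]
force: [1.1, -0.1, -0.5]
width: 61.0
finger_force: 0.0
t: 1.82
position: [501.1, -0.8, 299.5]
eef_rot: [-0.0, 0.424, 0.906, -0.0]
force: [-0.5, 0.3, 1.1]
width: 61.4
finger_force: 0.0
61.06087197652153
[331.8, 95.7, 19.6, 132.4, 227.0, 75.3] [260.  26.]
[444.7, 56.9, 22.6, 109.9, 952.0, 73.1] [314. 116.]
[711.4, 268.9, 27.1, nan, 524.0, 71.8] [564. 122.]
[547.8, 64.4, 22.8, 86.2, 870.0, 73.0] [376. 162.]
[445.3, -56.8, 22.9, 108.0, 833.0, 73.0] [262. 182.]
[637.6, 50.1, 22.7, 56.3, 801.0, 72.9] [416. 211.]
[545.7, -57.3, 22.8, 176.5, 752.0, 73.0] [317. 226.]
[636.1, -62.6, 22.0, 40.3, 475.0, 73.1] [358. 266.]
t 1.9 pos [501.1  -0.7 299.5] phi 40.0 j6 -0.87 w 61.1 F [-0.4  0.5  0.2]
8 rows of [-2.8  -2.29 -0.01] total [-22.4  -18.32  -0.05]
roll 0.053 1 rows of 0.053
```

```bash
python3 -m pendant '[{"tx":-2.8,"ty":-2.29,"tz":0,"roll":0},{"tx":-2.8,"ty":-2.29,"tz":0,"roll":0},{"tx":-2.8,"ty":-2.29,"tz":0,"roll":0},{"tx":-2.8,"ty":-2.29,"tz":0,"roll":0},{"tx":-2.8,"ty":-2.29,"tz":0,"roll":0},{"tx":-2.8,"ty":-2.29,"tz":0,"roll":0},{"tx":-2.8,"ty":-2.29,"tz":0,"roll":0},{"tx":-2.8,"ty":-2.29,"tz":0,"roll":0}]'
python3 -m pendant '[{"tx":0,"ty":0,"tz":0,"roll":0},{"tx":0,"ty":0,"tz":0,"roll":0}]'
cat >> h.py <<'E'
def bodies(s,zlo,zhi,amin=150,x=(380,800),y=(-450,450)):
    W=pts(s); m=((W[...,2]>zlo)&(W[...,2]<zhi)&(W[...,0]>x[0])&(W[...,0]<x[1])&(W[...,1]>y[0])&(W[...,1]<y[1]))
    c,l,st,cc=cv2.connectedComponentsWithStats(m.astype(np.uint8))
    for i in range(1,c):
        if st[i,4]<amin: continue
        w=W[l==i]; r=cv2.minAreaRect(w[:,:2].astype(np.float32)); print(st[i,4],cc[i].round(),np.round(r[0],1),np.round(r[1],1),round(r[2],1),'z',np.median(w[:,2]).round(1),'rgb',s['pixels'][l==i].mean(0).round())
E
python3 - <<'E'
from h import *
s=save('wrist','w2')
bodies(s,33,40)   # tray rim
bodies(s,15,26)   # plates
s=dict(np.load('side0.npz')); print('crate'); bodies(s,40,47,y=(150,420)); bodies(s,43,49.5,60,y=(-100,100))
s=dict(np.load('scene0.npz')); print('scene'); bodies(s,42,50,y=(150,420)); bodies(s,43,50.5,60,y=(-100,100))
E
```

```text
t: 2.53
position: [504.4, -291.5, 299.8]
eef_rot: [-0.0, 0.422, 0.907, 0.0]
force: [0.6, -0.7, 1.1]
width: 60.9
finger_force: 0.0
t: 2.7
position: [504.1, -291.3, 299.1]
eef_rot: [-0.001, 0.424, 0.906, 0.0]
force: [0.5, 0.2, -0.1]
width: 61.3
finger_force: 0.0
236 [547.  44.] [631.   30.6] [40.5 80.2] 70.4 z 36.4 rgb [44. 43. 44.]
9142 [314. 183.] [ 515.2 -314.8] [200.6 200.5] 5.5 z 34.9 rgb [104.  63.  35.]
2232 [446. 254.] [ 744.9 -264.3] [ 50.7 130.3] 23.8 z 38.8 rgb [146. 113.  71.]
317 [538.  46.] [629.7  30.6] [39.5 78.8] 68.3 z 20.6 rgb [44. 42. 43.]
180 [474. 107.] [622.6 -80.1] [33.4 72.5] 57.5 z 20.8 rgb [43. 41. 43.]
2197 [584. 142.] [779.   -3.9] [202.9  23.8] 88.6 z 22.2 rgb [129. 100.  63.]
1978 [306. 144.] [ 463.2 -272.1] [68.3 68. ] 5.6 z 20.0 rgb [132. 129. 129.]
1834 [358. 180.] [ 559.1 -263.5] [66.7 67.3] 5.9 z 19.9 rgb [126. 123. 123.]
1743 [271. 196.] [ 472.4 -368.1] [68.3 65.7] 5.5 z 20.1 rgb [128. 124. 124.]
1607 [322. 228.] [ 568.1 -359. ] [66.6 66. ] 5.5 z 20.1 rgb [125. 121. 121.]
268 [432. 242.] [ 722.2 -265.4] [ 43.8 136.9] 3.7 z 20.7 rgb [63. 48. 30.]
cra
[... 263 characters left out ...]
.6 z 46.3 rgb [91. 87. 85.]
197 [324. 226.] [543.9 -58.9] [59.4 60.1] 60.4 z 46.6 rgb [92. 87. 87.]
204 [282. 231.] [443.6 -58.3] [60.2 58.4] 73.1 z 46.5 rgb [92. 87. 86.]
scene
346 [388. 248.] [527.  285.5] [222.7 214.2] 8.2 z 44.5 rgb [84. 82. 83.]
101 [319. 165.] [448.7 -54.8] [61.2 59.4] 73.1 z 47.8 rgb [130. 124. 127.]
117 [293. 178.] [549.8 -52.8] [57.3 62.5] 51.8 z 47.6 rgb [138. 131. 133.]
117 [342. 184.] [447.9  59.7] [60.7 60.6] 74.1 z 47.6 rgb [131. 125. 128.]
121 [269. 189.] [641.  -60.1] [61.1 60.2] 19.8 z 47.7 rgb [132. 126. 129.]
134 [316. 199.] [552.3  68.7] [58.8 59.8] 53.8 z 47.9 rgb [132. 126. 129.]
130 [290. 211.] [641.1  52.8] [61.8 59.9] 27.8 z 47.9 rgb [133. 127. 130.]
```

View pics/w2.png

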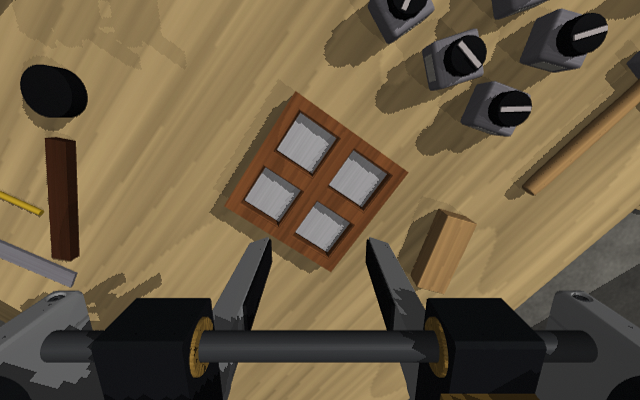

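The tray pockets show clearly at (306,144), (358,180), (271,196) and (322,228). The tray centre is (515,-315) mm, yaw 5.5°. I'll start with the tin at (445,-57).

```bash
python3 plan.py 445 -57 220 14.5
```

```text
t 2.8 pos [ 504.4 -290.   299.4] phi 40.0 j6 -1.37 w 60.9 F [ 0.4 -0.3  0.6]
7 rows of [3.09 1.49 1.14] total [21.66 10.41  7.97]
roll 0.444 4 rows of 0.111
```

```bash
python3 -m pendant '[{"tx":3.09,"ty":1.49,"tz":1.14,"roll":0},{"tx":3.09,"ty":1.49,"tz":1.14,"roll":0},{"tx":3.09,"ty":1.49,"tz":1.14,"roll":0},{"tx":3.09,"ty":1.49,"tz":1.14,"roll":0},{"tx":3.09,"ty":1.49,"tz":1.14,"roll":0},{"tx":3.09,"ty":1.49,"tz":1.14,"roll":0},{"tx":3.09,"ty":1.49,"tz":1.14,"roll":0}]'
python3 -m pendant '[{"tx":0,"ty":0,"tz":0,"roll":0.111},{"tx":0,"ty":0,"tz":0,"roll":0.111},{"tx":0,"ty":0,"tz":0,"roll":0.111},{"tx":0,"ty":0,"tz":0,"roll":0.111},{"tx":0,"ty":0,"tz":0,"roll":0}]'
python3 - <<'E'
from h import *
s=save('wrist','w3')
for o in capfind(s): print([round(float(x),1) for x in o[:6]],o[6])
bodies(s,41,49.5)
E
python3 plan.py 445 -57 52
```

```text
t: 3.33
position: [444.6, -54.0, 219.9]
eef_rot: [0.0, 0.422, 0.907, 0.0]
force: [-0.1, 0.5, -0.2]
width: 61.0
finger_force: 0.0
t: 3.75
position: [445.3, -55.3, 220.4]
eef_rot: [0.0, 0.611, 0.791, 0.0]
force: [0.4, -0.3, -0.0]
width: 60.7
finger_force: 0.0
[332.9, 92.4, 16.5, 132.6, 289.0, 75.3] [243.  17.]
[337.9, 85.3, 19.0, nan, 135.0, 68.4] [252.  35.]
[444.5, 56.8, 22.7, 109.7, 1605.0, 72.9] [345.  88.]
[547.5, 64.4, 22.8, 85.9, 1623.0, 72.9] [443. 107.]
[637.5, 50.1, 22.8, 56.3, 1555.0, 72.8] [516. 143.]
[445.1, -56.7, 22.8, 108.2, 1232.0, 73.0] [318. 192.]
[545.2, -57.4, 22.7, 176.5, 1213.0, 73.0] [402. 214.]
[636.9, -62.1, 22.6, 41.5, 1198.0, 72.9] [474. 236.]
493 [530.   5.] [600.5 180. ] [100.4  13. ] 14.7 z 42.5 rgb [58. 58. 60.]
1505 [341.  91.] [444.5  56.7] [60.  59.9] 75.9 z 46.4 rgb [98. 95. 99.]
1225 [423. 107.] [547.7  63.9] [59.7 60.4] 57.7 z 46.3 rgb [90. 87. 91.]
1223 [493. 137.] [637.3  49.6] [59.8 60.2] 26.3 z 46.3 rgb [88. 86. 89.]
1089 [318. 181.] [445.3 -56.8] [60.  60.1] 73.7 z 46.4 rgb [107. 104. 107.]
1023 [392. 201.] [544.8 -57.1] [60.  59.3] 56.7 z 46.4 rgb [99. 96. 99.]
976 [458. 223.] [636.6 -61.8] [59.5 59. ] 21.3 z 46.4 rgb [94. 91. 94.]
t 3.8 pos [445.4 -55.7 220.4] phi 14.8 j6 -0.58 w 60.7 F [0.  0.7 0.2]
5 rows of [-0.02 -0.02  3.37] total [-0.12 -0.08 16.84]
```

```bash
python3 -m pendant '[{"tx":-0.06,"ty":-0.05,"tz":3.8,"roll":0},{"tx":-0.06,"ty":-0.03,"tz":3.8,"roll":0},{"tx":0,"ty":0,"tz":3.8,"roll":0},{"tx":0,"ty":0,"tz":3.44,"roll":0},{"tx":0,"ty":0,"tz":1.5,"roll":0},{"tx":0,"ty":0,"tz":0.5,"roll":0},{"tx":0,"ty":0,"tz":0,"roll":0}]'
python3 -m pendant '[{"tx":0,"ty":0,"tz":0,"roll":0},{"tx":0,"ty":0,"tz":0,"roll":0},{"tx":0,"ty":0,"tz":0,"roll":0},{"tx":0,"ty":0,"tz":0,"roll":0},{"tx":0,"ty":0,"tz":0,"roll":0}]' 0.6 35
python3 -m pendant '[{"tx":0,"ty":0,"tz":-2,"roll":0},{"tx":0,"ty":0,"tz":-3,"roll":0},{"tx":0,"ty":0,"tz":-2.5,"roll":0},{"tx":0,"ty":0,"tz":0,"roll":0},{"tx":0,"ty":0,"tz":0,"roll":0}]'
cat > weigh.py <<'E'
from h import *
import sys
f=[]
for i in range(int(sys.argv[1]) if len(sys.argv)>1 else 4): s=snapshot('wrist'); f.append(get_state()['force'][2])
print('Fz',np.mean(f).round(2),np.round(f,1))
E
python3 weigh.py; python3 plan.py 463 -272 135 37
```

```text
t: 4.38
position: [444.1, -57.7, 50.7]
eef_rot: [-0.002, 0.611, 0.792, -0.0]
force: [0.6, 0.1, -1.0]
width: 61.0
finger_force: 0.0
t: 4.8
position: [446.9, -59.0, 53.5]
eef_rot: [0.002, 0.612, 0.791, 0.001]
force: [-0.3, 1.3, 6.6]
width: 43.2
finger_force: 35.0
t: 5.22
position: [446.8, -59.1, 128.4]
eef_rot: [0.002, 0.612, 0.791, 0.001]
force: [-0.6, -0.9, -1.7]
width: 43.5
finger_force: 35.0
Fz -0.58 [-0.8 -0.6 -0.8 -0.1]
t 5.4 pos [443.9 -58.1 125.1] phi 14.5 j6 -0.58 w 43.3 F [ 0.1  0.1 -0.1]
6 rows of [-3.53 -0.58 -0.17] total [-21.19  -3.5   -1.02]
roll -0.393 4 rows of -0.098
```

```bash
python3 plan.py 478 220 165
```

```text
t 5.4 pos [443.9 -58.1 125.1] phi 14.5 j6 -0.58 w 43.3 F [ 0.1  0.1 -0.1]
8 rows of [ 3.26  1.28 -0.5 ] total [26.08 10.26 -3.97]
```

```bash
python3 -m pendant '[{"tx":0,"ty":0,"tz":-3.97,"roll":0},{"tx":3.72,"ty":1.46,"tz":0,"roll":0},{"tx":3.72,"ty":1.46,"tz":0,"roll":0},{"tx":3.72,"ty":1.46,"tz":0,"roll":0},{"tx":3.72,"ty":1.46,"tz":0,"roll":0},{"tx":3.72,"ty":1.46,"tz":0,"roll":0},{"tx":3.72,"ty":1.46,"tz":0,"roll":0},{"tx":3.72,"ty":1.46,"tz":0,"roll":0}]'
python3 -m pendant '[{"tx":0,"ty":0,"tz":0,"roll":0},{"tx":0,"ty":0,"tz":0,"roll":0}]'
python3 - <<'E'
from h import *
s=save('wrist','w4'); np.savez('w4.npz',**s)
bodies(s,38,50,y=(100,450)); print(); bodies(s,10,20,y=(100,450))
E
python3 weigh.py; python3 plan.py 478 220 69; python3 plan.py 463 329 69
```

```text
t: 6.08
position: [477.9, 220.9, 164.7]
eef_rot: [-0.001, 0.612, 0.791, -0.001]
force: [0.5, -0.1, 0.1]
width: 43.3
finger_force: 35.0
t: 6.25
position: [477.8, 220.7, 164.6]
eef_rot: [-0.001, 0.611, 0.792, -0.001]
force: [0.5, -1.2, -1.3]
width: 43.5
finger_force: 35.0
4939 [397. 112.] [525.4 281. ] [220.3 220.3] 7.7 z 42.4 rgb [97. 96. 99.]
1846 [622.  85.] [718.7 394.3] [35.5 72.5] 33.3 z 45.7 rgb [168.  77.  25.]
425 [534. 202.] [697.8 272.6] [54.4 25.4] 83.0 z 44.3 rgb [139. 136. 128.]

35320 [385. 129.] [525.6 280.7] [211.5 211.6] 7.6 z 14.9 rgb [27. 27. 29.]
611 [591.  85.] [722.3 390.6] [39.  78.4] 40.6 z 15.0 rgb [116.  52.  17.]
242 [516. 195.] [696.7 273.6] [52.3 21.5] 78.9 z 14.8 rgb [122. 116. 114.]
264 [516. 314.] [767.7 133. ] [59.6 23.2] 23.8 z 15.1 rgb [116. 113. 117.]
Fz -0.89 [-0.9 -1.  -1.1 -0.5]
t 6.5 pos [478.9 217.6 166. ] phi 14.4 j6 0.01 w 43.6 F [ 0.2 -0.9 -0.5]
3 rows of [ 0.08 -0.    3.23] total [ 0.25 -0.01  9.69]
t 6.5 pos [478.9 217.6 166. ] phi 14.4 j6 0.01 w 43.6 F [ 0.2 -0.9 -0.5]
4 rows of [2.8  0.31 2.42] total [11.18  1.24  9.69]
```

```bash
python3 -m pendant '[{"tx":0,"ty":0,"tz":3.5,"roll":0},{"tx":0,"ty":0,"tz":3.5,"roll":0},{"tx":0,"ty":0,"tz":1.5,"roll":0},{"tx":0,"ty":0,"tz":0.7,"roll":0},{"tx":0,"ty":0,"tz":0.4,"roll":0},{"tx":0,"ty":0,"tz":0,"roll":0}]'
python3 -m pendant '[{"tx":0,"ty":0,"tz":0,"roll":0},{"tx":0,"ty":0,"tz":0,"roll":0},{"tx":0,"ty":0,"tz":0,"roll":0},{"tx":0,"ty":0,"tz":0,"roll":0}]' -0.3 35
python3 -m pendant '[{"tx":0,"ty":0,"tz":-2,"roll":0},{"tx":0,"ty":0,"tz":-3.5,"roll":0},{"tx":0,"ty":0,"tz":-3.5,"roll":0},{"tx":0,"ty":0,"tz":-0.5,"roll":0}]'
python3 - <<'E'
from h import *
s=save('wrist','w5')
for o in capfind(s,60,95): print([round(float(x),1) for x in o[:6]],o[6])
E
python3 plan.py 545.2 -57.4 165 -2
```

```text
t: 7.0
position: [479.3, 218.4, 70.6]
eef_rot: [-0.0, 0.613, 0.79, -0.0]
force: [0.8, -0.9, -0.8]
width: 43.1
finger_force: 35.0
t: 7.33
position: [480.1, 219.5, 71.7]
eef_rot: [0.001, 0.612, 0.791, 0.001]
force: [0.8, -0.0, -0.0]
width: 60.6
finger_force: 0.0
t: 7.67
position: [483.7, 220.6, 172.8]
eef_rot: [0.004, 0.612, 0.791, 0.005]
force: [0.4, 0.5, 0.7]
width: 61.0
finger_force: 0.0
[479.7, 221.8, 39.5, 175.4, 3283.0, 87.7] [313. 198.]
[709.4, 271.6, 27.0, 43.5, 1773.0, 80.5] [545. 207.]
[331.3, 95.0, 19.2, 133.0, 256.0, 75.6] [142. 283.]
[458.4, 70.9, 11.6, nan, 190.0, 70.2] [259. 323.]
[545.0, 79.6, 16.1, nan, 128.0, 63.9] [337. 327.]
[630.9, 45.5, 18.7, 60.3, 287.0, 73.1] [397. 374.]
t 7.7 pos [483.1 220.4 171.4] phi 14.5 j6 0.01 w 61.3 F [0.5 0.9 0.4]
8 rows of [-3.56 -0.12  0.08] total [-28.45  -0.96   0.63]
roll 0.288 3 rows of 0.096
```

```bash
python3 -m pendant '[{"tx":-3.56,"ty":-0.12,"tz":0.08,"roll":0},{"tx":-3.56,"ty":-0.12,"tz":0.08,"roll":0},{"tx":-3.56,"ty":-0.12,"tz":0.08,"roll":0},{"tx":-3.56,"ty":-0.12,"tz":0.08,"roll":0},{"tx":-3.56,"ty":-0.12,"tz":0.08,"roll":0},{"tx":-3.56,"ty":-0.12,"tz":0.08,"roll":0},{"tx":-3.56,"ty":-0.12,"tz":0.08,"roll":0},{"tx":-3.56,"ty":-0.12,"tz":0.08,"roll":0}]'
python3 -m pendant '[{"tx":0,"ty":0,"tz":0,"roll":0.096},{"tx":0,"ty":0,"tz":0,"roll":0.096},{"tx":0,"ty":0,"tz":0,"roll":0.096},{"tx":0,"ty":0,"tz":0,"roll":0}]'
python3 - <<'E'
from h import *
s=save('wrist','w6')
for o in capfind(s): print([round(float(x),1) for x in o[:6]],o[6])
E
python3 plan.py 545.2 -57.4 52 -2; python3 plan.py 545.2 -57.4 52 -2
```

```text
t: 8.38
position: [540.4, -60.4, 157.7]
eef_rot: [-0.001, 0.612, 0.791, -0.0]
force: [0.5, 0.5, -0.2]
width: 61.5
finger_force: 0.0
t: 8.72
position: [540.3, -59.2, 157.6]
eef_rot: [-0.001, 0.72, 0.694, -0.001]
force: [-0.3, -0.0, 0.4]
width: 60.7
finger_force: 0.0
[331.0, 95.4, 20.5, 132.4, 574.0, 75.2] [39. 28.]
[337.6, 85.1, 19.8, nan, 423.0, 67.3] [70. 48.]
[547.7, 64.4, 22.9, 86.0, 2629.0, 73.0] [322.  61.]
[444.8, 56.6, 22.8, 109.8, 2666.0, 72.9] [196.  77.]
[637.7, 50.2, 22.9, 55.9, 2671.0, 72.9] [432.  76.]
[545.7, -57.2, 22.7, 176.7, 1823.0, 73.0] [324. 206.]
[637.0, -62.0, 22.8, 41.3, 1898.0, 73.0] [423. 207.]
t 8.8 pos [540.3 -59.  157.8] phi -1.9 j6 -0.23 w 61.1 F [ 0.4  0.1 -0.7]
3 rows of [0.06 0.17 3.53] total [ 0.17  0.51 10.58]
roll 0.002 1 rows of 0.002
t 8.8 pos [540.3 -59.  157.8] phi -1.9 j6 -0.23 w 61.1 F [ 0.4  0.1 -0.7]
3 rows of [0.06 0.17 3.53] total [ 0.17  0.51 10.58]
roll 0.002 1 rows of 0.002
```

```bash
python3 -m pendant '[{"tx":0.17,"ty":0.52,"tz":3.5,"roll":0},{"tx":0,"ty":0,"tz":3.5,"roll":0},{"tx":0,"ty":0,"tz":2.4,"roll":0},{"tx":0,"ty":0,"tz":1.1,"roll":0},{"tx":0,"ty":0,"tz":0,"roll":0}]'
python3 -m pendant '[{"tx":0,"ty":0,"tz":0,"roll":0},{"tx":0,"ty":0,"tz":0,"roll":0},{"tx":0,"ty":0,"tz":0,"roll":0},{"tx":0,"ty":0,"tz":0,"roll":0},{"tx":0,"ty":0,"tz":0,"roll":0}]' 0.6 35
python3 -m pendant '[{"tx":0,"ty":0,"tz":-2,"roll":0},{"tx":0,"ty":0,"tz":-3,"roll":0},{"tx":0,"ty":0,"tz":-3,"roll":0},{"tx":0,"ty":0,"tz":-1,"roll":0},{"tx":0,"ty":0,"tz":0,"roll":0}]'
python3 weigh.py; python3 plan.py 567 -357.5 150 37
```

```text
t: 9.18
position: [543.7, -56.5, 50.9]
eef_rot: [-0.003, 0.719, 0.695, -0.002]
force: [-0.2, -0.9, -0.2]
width: 61.0
finger_force: 0.0
t: 9.6
position: [546.2, -57.5, 55.8]
eef_rot: [0.0, 0.719, 0.695, -0.0]
force: [-5.2, 0.7, 5.8]
width: 42.9
finger_force: 35.0
t: 10.02
position: [549.5, -58.3, 147.9]
eef_rot: [0.004, 0.719, 0.695, 0.002]
force: [0.6, -0.7, -3.3]
width: 43.5
finger_force: 35.0
Fz -5.32 [-4.5 -6.1 -5.1 -5.6]
t 10.2 pos [544.3 -57.  141.4] phi -2.0 j6 -0.23 w 43.3 F [-0.6 -0.2 -5.6]
8 rows of [-3.74  0.41 -0.11] total [-29.95   3.31  -0.9 ]
roll -0.681 6 rows of -0.113
```

```bash
python3 -m pendant '[{"tx":-3.74,"ty":0.41,"tz":-0.11,"roll":0},{"tx":-3.74,"ty":0.41,"tz":-0.11,"roll":0},{"tx":-3.74,"ty":0.41,"tz":-0.11,"roll":0},{"tx":-3.74,"ty":0.41,"tz":-0.11,"roll":0},{"tx":-3.74,"ty":0.41,"tz":-0.11,"roll":0},{"tx":-3.74,"ty":0.41,"tz":-0.11,"roll":0},{"tx":-3.74,"ty":0.41,"tz":-0.11,"roll":0},{"tx":-3.74,"ty":0.41,"tz":-0.11,"roll":0}]'
python3 -m pendant '[{"tx":0,"ty":0,"tz":0,"roll":-0.113},{"tx":0,"ty":0,"tz":0,"roll":-0.113},{"tx":0,"ty":0,"tz":0,"roll":-0.113},{"tx":0,"ty":0,"tz":0,"roll":-0.113},{"tx":0,"ty":0,"tz":0,"roll":-0.113},{"tx":0,"ty":0,"tz":0,"roll":-0.116},{"tx":0,"ty":0,"tz":0,"roll":0},{"tx":0,"ty":0,"tz":0,"roll":0}]'
python3 - <<'E'
from h import *
s=save('wrist','w7')
for o in capfind(s,90,190,(380,750,-450,400)): print([round(float(x),1) for x in o[:6]],o[6])
bodies(s,95,185,y=(-420,-300)); bodies(s,33,40,y=(-450,-150))
E
python3 plan.py 567 -357.5 66 37
```

```text
t: 10.88
position: [567.1, -358.5, 149.5]
eef_rot: [-0.003, 0.719, 0.695, -0.0]
force: [0.7, 0.5, -4.8]
width: 43.3
finger_force: 35.0
t: 11.55
position: [567.6, -356.8, 150.2]
eef_rot: [-0.002, 0.447, 0.894, 0.001]
force: [0.5, -0.2, -4.2]
width: 43.2
finger_force: 35.0
[566.9, -355.7, 39.7, 50.1, 9500.0, 165.5] [320. 239.]
9212 [320. 238.] [ 565.5 -354.6] [61.6 58. ] 3.7 z 165.3 rgb [64. 62. 64.]
21372 [300. 114.] [ 514.7 -314.6] [201.  201.1] 5.5 z 34.8 rgb [114.  69.  38.]
5832 [511. 227.] [ 744.5 -264. ] [ 52.1 129.4] 23.4 z 38.7 rgb [160. 125.  79.]
t 11.6 pos [ 567.8 -357.   150.7] phi 36.9 j6 -1.33 w 43.1 F [-0.8  0.2 -3.7]
3 rows of [-0.01 -0.03  2.82] total [-0.02 -0.09  8.47]
roll -0.003 1 rows of -0.003
```

View pics/w7.png

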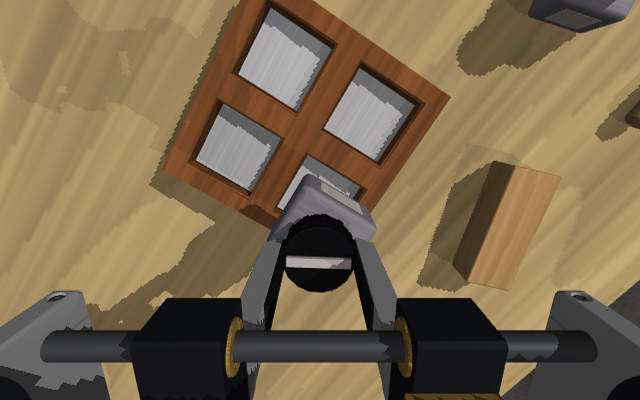

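The tin hangs straight at (320,240), square with the tray and over its pocket at (320,190). Lowering it now.

```bash
python3 -m pendant '[{"tx":0,"ty":-0.05,"tz":3,"roll":0},{"tx":0,"ty":0,"tz":2,"roll":0},{"tx":0,"ty":0,"tz":1,"roll":0},{"tx":0,"ty":0,"tz":1,"roll":0},{"tx":0,"ty":0,"tz":0.8,"roll":0},{"tx":0,"ty":0,"tz":0.7,"roll":0},{"tx":0,"ty":0,"tz":0,"roll":0},{"tx":0,"ty":0,"tz":0,"roll":0}]'
python3 weigh.py; python3 plan.py 567 -357.5 65 37
```

```text
t: 12.27
position: [568.4, -358.2, 74.9]
eef_rot: [0.0, 0.446, 0.895, -0.0]
force: [-11.0, 7.6, 20.6]
width: 43.1
finger_force: 35.0
Fz 20.48 [20.8 20.5 20.8 19.9]
t 12.5 pos [ 568.3 -358.1   74.9] phi 37.0 j6 -1.34 w 42.9 F [-11.    7.9  19.9]
1 rows of [ 0.13 -0.07  0.99] total [ 0.13 -0.07  0.99]
roll 0.0 1 rows of 0.0
```

```bash
python3 -m pendant '[{"tx":0,"ty":0,"tz":-0.5,"roll":0},{"tx":0.24,"ty":-0.05,"tz":0,"roll":0},{"tx":0,"ty":0,"tz":0,"roll":0}]'
python3 weigh.py 2;python3 -m pendant '[{"tx":0,"ty":0,"tz":0.3,"roll":0},{"tx":0,"ty":0,"tz":0.2,"roll":0},{"tx":0,"ty":0,"tz":0,"roll":0}]'
python3 weigh.py 2; python3 plan.py 567 -357.5 65 37
```

```text
t: 12.72
position: [568.1, -357.4, 74.8]
eef_rot: [0.003, 0.446, 0.895, -0.0]
force: [0.2, -1.4, -2.5]
width: 42.9
finger_force: 35.0
Fz 3.32 [3.9 2.8]
t: 13.07
position: [568.8, -358.1, 74.0]
eef_rot: [0.003, 0.446, 0.895, -0.001]
force: [-4.7, 4.9, 19.9]
width: 43.2
finger_force: 35.0
Fz 19.79 [19.9 19.7]
t 13.2 pos [ 568.8 -358.    74. ] phi 37.0 j6 -1.34 w 43.6 F [-4.6  3.8 19.7]
1 rows of [ 0.15 -0.11  0.9 ] total [ 0.15 -0.11  0.9 ]
roll 0.0 1 rows of 0.0
```

Run:
```python
from h import *
s=save('side','s1'); im=cv2.cvtColor(s['pixels'],6) if 0 else s['pixels'][230:400,240:440,::-1]
cv2.imwrite('pics/s1c.png',cv2.resize(im,None,fx=4,fy=3.5,interpolation=cv2.INTER_CUBIC)[:600])
s=save('wrist','w8'); np.savez('w8.npz',**s)
W=pts(s)
for z in range(38,100,4):
    pass
bodies(s,50,75,y=(-420,-300)); bodies(s,76,110,y=(-420,-300))
```

```text
2867 [321. 213.] [ 567.4 -354.6] [59.6 54.4] 5.9 z 59.4 rgb [102. 100. 104.]
5368 [319. 254.] [ 567.5 -353. ] [55.7 47.2] 71.8 z 85.9 rgb [48. 47. 47.]
```

View pics/s1c.png

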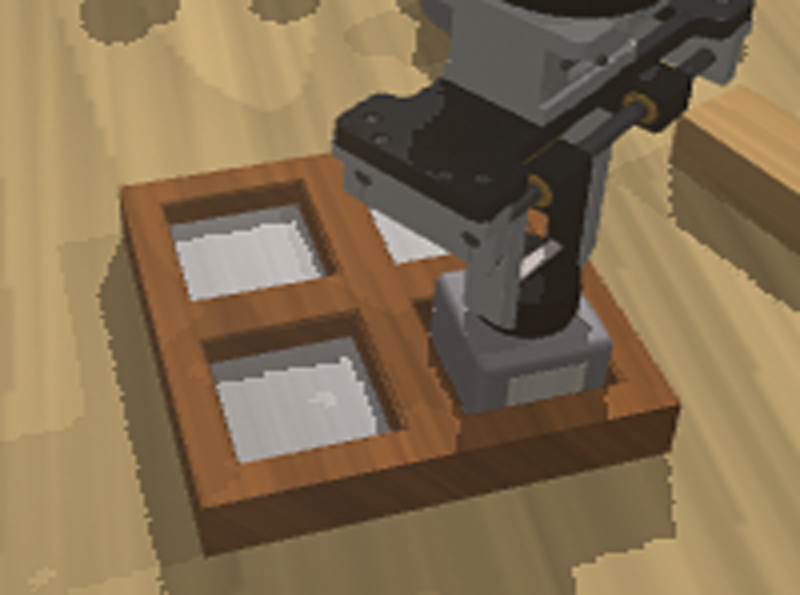

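View pics/w8.png

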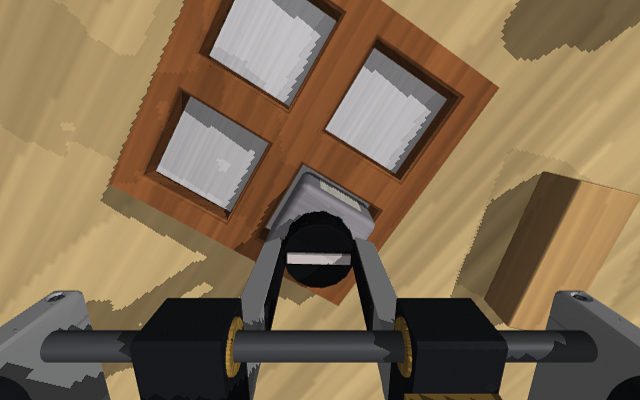

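Run:
```python
from h import *
s=dict(np.load('w8.npz')); W=pts(s)
R=W[195:235,285:370].reshape(-1,3)   # body region
print(np.histogram(R[:,2],bins=np.arange(30,100,3)))
r=W[215:285,290:350].reshape(-1,3); print(np.histogram(r[:,2],bins=np.arange(60,130,3)))
for nm,q,lo,hi in [('body',R,np.nan,np.nan),('cap',r,82,100)]:
    if nm=='body':
        h,e=np.histogram(R[:,2],bins=np.arange(30,90,2)); k=h.argmax(); lo,hi=e[k]-3,e[k]+5
    q=q[(q[:,2]>lo)&(q[:,2]<hi)]
    A=np.c_[q[:,:2]-[567,-357],np.ones(len(q))]; c=np.linalg.lstsq(A,q[:,2],rcond=None)[0]; print(nm,len(q),lo,hi,c,q[:,:2].min(0),q[:,:2].max(0))
```

```text
(array([  30,  104,   35,   33,   37,   40,   60,   43,  149, 1133,  452,
         67,   82,   98,   92,  100,  118,  114,  436,    6,    0,    0,
          0]), array([30, 33, 36, 39, 42, 45, 48, 51, 54, 57, 60, 63, 66, 69, 72, 75, 78,
       81, 84, 87, 90, 93, 96, 99]))
(array([  67,   35,   50,   86,   89,   98,  117,  124, 2647,  624,    1,
          0,    0,    0,    0,    0,    0,    0,    0,    0,    0,    0,
          0]), array([ 60,  63,  66,  69,  72,  75,  78,  81,  84,  87,  90,  93,  96,
        99, 102, 105, 108, 111, 114, 117, 120, 123, 126, 129]))
body 1701 55 63 [ 9.23771106e-03 -4.14687731e-02  6.00885163e+01] [ 536.50267019 -368.16722914] [ 593.78401964 -325.87416777]
cap 3346 82 100 [ 5.40800864e-03 -6.53299880e-03  8.60729683e+01] [ 546.07796612 -379.66328371] [ 589.76945738 -334.90850929]
```

The tin is already right down: its cap top is at 87 mm, so the underside is at 13 mm. The fingers had just been pressing. I'll ease off and screw the cap.

```bash
python3 -m pendant '[{"tx":0,"ty":0,"tz":-0.45,"roll":0},{"tx":0,"ty":0,"tz":0,"roll":0.12},{"tx":0,"ty":0,"tz":0,"roll":0.12},{"tx":0,"ty":0,"tz":0,"roll":0.12},{"tx":0,"ty":0,"tz":0,"roll":0.12},{"tx":0,"ty":0,"tz":0,"roll":0.12},{"tx":0,"ty":0,"tz":0,"roll":0.12},{"tx":0,"ty":0,"tz":0,"roll":0.12}]'
python3 -m pendant '[{"tx":0,"ty":0,"tz":0,"roll":0.12},{"tx":0,"ty":0,"tz":0,"roll":0.12},{"tx":0,"ty":0,"tz":0,"roll":0.12},{"tx":0,"ty":0,"tz":0,"roll":0.12},{"tx":0,"ty":0,"tz":0,"roll":0.12},{"tx":0,"ty":0,"tz":0,"roll":0.12},{"tx":0,"ty":0,"tz":0,"roll":0.12}]'
python3 -c "
from h import *; s=get_state();print(s['torque'],s['force'],s['joint_positions'][5])"
python3 -m pendant '[{"tx":0,"ty":0,"tz":0,"roll":0.12},{"tx":0,"ty":0,"tz":0,"roll":0.12},{"tx":0,"ty":0,"tz":0,"roll":0.12},{"tx":0,"ty":0,"tz":0,"roll":0.12},{"tx":0,"ty":0,"tz":0,"roll":0.12},{"tx":0,"ty":0,"tz":0,"roll":0.12}]'
python3 -c "
from h import *; s=get_state();print(s['torque'],s['force'],s['joint_positions'][5])"
python3 -m pendant '[{"tx":0,"ty":0,"tz":0,"roll":0},{"tx":0,"ty":0,"tz":0,"roll":0},{"tx":0,"ty":0,"tz":0,"roll":0},{"tx":0,"ty":0,"tz":0,"roll":0}]' -0.3 35
python3 -m pendant '[{"tx":0,"ty":0,"tz":-3,"roll":0},{"tx":0,"ty":0,"tz":-4,"roll":0},{"tx":0,"ty":0,"tz":-4,"roll":0},{"tx":0,"ty":0,"tz":0,"roll":0}]'
python3 - <<'E'
from h import *
s=save('wrist','w9'); np.savez('w9.npz',**s)
for o in capfind(s,75,95,(380,750,-450,400)): print([round(float(x),1) for x in o[:6]],o[6])
bodies(s,54,64,y=(-420,-300))
E
python3 plan.py 636.9 -62 165
```

```text
t: 13.93
position: [567.0, -357.6, 74.3]
eef_rot: [0.001, 0.774, 0.633, -0.0]
force: [-1.9, 1.4, 8.1]
width: 43.1
finger_force: 35.0
t: 14.52
position: [566.1, -356.8, 74.2]
eef_rot: [0.0, 0.965, 0.262, -0.001]
force: [-4.4, 2.7, 9.2]
width: 43.3
finger_force: 35.0
[ 0.4159629   1.07679286 -0.00249391] [-4.41510137  2.6744849   9.20584972] 0.34914702453668356
t: 15.02
position: [565.9, -356.1, 74.0]
eef_rot: [-0.0, 0.996, -0.093, -0.001]
force: [0.8, 2.0, 6.7]
width: 42.9
finger_force: 35.0
[0.40540141 0.02123591 1.03644021] [0.76360038 2.01858329 6.7015093 ] 1.0670653672011081
t: 15.35
position: [566.1, -356.3, 71.6]
eef_rot: [-0.0, 0.996, -0.091, -0.0]
force: [-0.1, -0.3, 0.0]
width: 60.5
finger_force: 0.0
t: 15.68
position: [571.1, -360.2, 192.9]
eef_rot: [0.005, 0.996, -0.091, 0.007]
force: [0.9, -0.8, 2.1]
width: 61.5
finger_force: 0.0
[566.6, -356.9, 22.8, 87.7, 1536.0, 85.9] [314. 209.]
[633.1, -68.6, 12.4, 40.6, 98.0, 75.6] [ 18. 197.]
1313 [314. 195.] [ 566.2 -357.1] [60.  60.1] 87.3 z 59.3 rgb [95. 92. 96.]
t 15.7 pos [ 569.8 -359.2  189.2] phi -100.5 j6 1.06 w 61.0 F [ 0.4 -0.3 -0.5]
8 rows of [ 0.15 -3.81  0.28] total [  1.18 -30.46   2.24]
```

Wrist torque reached the stop, and the rib (87.7°) is aligned with the tin body (87.3°), so this cap is tight. Next is the tin at (637,-62).

```bash
python3 -m pendant '[{"tx":0,"ty":0,"tz":0,"roll":-0.1216},{"tx":0,"ty":0,"tz":0,"roll":-0.1216},{"tx":0,"ty":0,"tz":0,"roll":-0.1216},{"tx":0,"ty":0,"tz":0,"roll":-0.1216},{"tx":0,"ty":0,"tz":0,"roll":-0.1216},{"tx":0,"ty":0,"tz":0,"roll":-0.1216},{"tx":0,"ty":0,"tz":0,"roll":-0.1216},{"tx":0,"ty":0,"tz":0,"roll":-0.1216}]'
python3 -m pendant '[{"tx":0,"ty":0,"tz":0,"roll":-0.1216},{"tx":0,"ty":0,"tz":0,"roll":-0.1216},{"tx":0,"ty":0,"tz":0,"roll":-0.1216},{"tx":0,"ty":0,"tz":0,"roll":-0.1216},{"tx":0,"ty":0,"tz":0,"roll":-0.1216},{"tx":0,"ty":0,"tz":0,"roll":-0.1216},{"tx":0,"ty":0,"tz":0,"roll":-0.1216}]'
python3 -m pendant '[{"tx":0,"ty":0,"tz":0,"roll":-0.1216},{"tx":0,"ty":0,"tz":0,"roll":-0.1216},{"tx":0,"ty":0,"tz":0,"roll":-0.1216},{"tx":0,"ty":0,"tz":0,"roll":-0.1216},{"tx":0,"ty":0,"tz":0,"roll":-0.1216},{"tx":0,"ty":0,"tz":0,"roll":-0.1216},{"tx":0,"ty":0,"tz":0,"roll":-0.1216},{"tx":0,"ty":0,"tz":0,"roll":0}]'
python3 plan.py 636.9 -62 165 52.8
```

```text
t: 16.4
position: [565.6, -355.8, 180.2]
eef_rot: [-0.001, 0.922, 0.388, -0.001]
force: [-0.6, 0.1, -0.0]
width: 61.3
finger_force: 0.0
t: 16.98
position: [565.6, -355.8, 180.2]
eef_rot: [-0.002, 0.68, 0.734, -0.0]
force: [0.0, -0.2, 0.1]
width: 61.0
finger_force: 0.0
t: 17.65
position: [565.6, -355.9, 180.4]
eef_rot: [-0.001, 0.318, 0.948, 0.0]
force: [-0.8, 0.3, -1.0]
width: 61.2
finger_force: 0.0
t 17.6 pos [ 565.6 -355.9  180.4] phi 52.9 j6 -1.61 w 61.2 F [-0.8  0.3 -1. ]
8 rows of [1.5  3.47 0.2 ] total [12.04 27.74  1.57]
roll 0.002 1 rows of 0.002
```

```bash
python3 -m pendant '[{"tx":1.5,"ty":3.47,"tz":0.2,"roll":0},{"tx":1.5,"ty":3.47,"tz":0.2,"roll":0},{"tx":1.5,"ty":3.47,"tz":0.2,"roll":0},{"tx":1.5,"ty":3.47,"tz":0.2,"roll":0},{"tx":1.5,"ty":3.47,"tz":0.2,"roll":0},{"tx":1.5,"ty":3.47,"tz":0.2,"roll":0},{"tx":1.5,"ty":3.47,"tz":0.2,"roll":0},{"tx":1.5,"ty":3.47,"tz":0.2,"roll":0}]'
python3 -m pendant '[{"tx":0,"ty":0,"tz":0,"roll":0},{"tx":0,"ty":0,"tz":0,"roll":0},{"tx":0,"ty":0,"tz":0,"roll":0}]'
cat > look.py <<'E'
from h import *
s=snapshot('wrist'); cv2.imwrite('pics/last.png',s['pixels'][...,::-1])
for o in capfind(s): print('cap',[round(float(x),1) for x in o[:6]],o[6])
bodies(s,41,49.5,400,y=(-140,140))
E
python3 look.py; python3 plan.py 636.9 -62 57 52.8
```

```text
t: 18.32
position: [638.3, -60.8, 165.1]
eef_rot: [-0.001, 0.321, 0.947, -0.0]
force: [1.2, 0.5, 0.2]
width: 61.1
finger_force: 0.0
t: 18.57
position: [638.3, -62.8, 165.5]
eef_rot: [-0.001, 0.32, 0.948, -0.0]
force: [1.1, 1.0, 0.6]
width: 61.1
finger_force: 0.0
cap [547.9, 64.2, 22.8, 85.9, 2741.0, 72.9] [377.  29.]
cap [637.9, 50.0, 22.7, 56.2, 2136.0, 72.9] [421. 131.]
cap [637.6, -62.2, 22.9, 41.5, 1724.0, 73.0] [319. 204.]
1936 [362.  48.] [547.7  64.3] [59.6 60.3] 57.6 z 46.3 rgb [90. 87. 91.]
1714 [404. 127.] [638.1  50.2] [60.3 60.1] 26.2 z 46.3 rgb [89. 86. 89.]
1415 [319. 189.] [637.7 -62.2] [60.  60.2] 21.7 z 46.4 rgb [99. 96. 99.]
t 18.6 pos [638.3 -63.6 165.7] phi 52.7 j6 -1.15 w 61.1 F [0.3 0.7 1. ]
3 rows of [0.07 0.02 3.62] total [ 0.21  0.05 10.87]
roll -0.002 1 rows of -0.002
```

```bash
python3 -m pendant '[{"tx":0.14,"ty":0.05,"tz":3.6,"roll":0},{"tx":0,"ty":0,"tz":3.6,"roll":0},{"tx":0,"ty":0,"tz":2.5,"roll":0},{"tx":0,"ty":0,"tz":1.1,"roll":0},{"tx":0,"ty":0,"tz":0,"roll":0}]'
python3 -m pendant '[{"tx":0,"ty":0,"tz":0,"roll":0},{"tx":0,"ty":0,"tz":0,"roll":0},{"tx":0,"ty":0,"tz":0,"roll":0},{"tx":0,"ty":0,"tz":0,"roll":0},{"tx":0,"ty":0,"tz":0,"roll":0}]' 0.6 35
python3 -m pendant '[{"tx":0,"ty":0,"tz":-2,"roll":0},{"tx":0,"ty":0,"tz":-3,"roll":0},{"tx":0,"ty":0,"tz":-3,"roll":0},{"tx":0,"ty":0,"tz":-1,"roll":0},{"tx":0,"ty":0,"tz":0,"roll":0}]'
python3 weigh.py; python3 plan.py 472.5 -366.6 150 37;python3 plan.py 587 235 165
```

```text
t: 19.03
position: [634.7, -62.5, 54.5]
eef_rot: [-0.004, 0.321, 0.947, -0.0]
force: [-0.5, 0.9, -0.4]
width: 60.7
finger_force: 0.0
t: 19.45
position: [639.7, -62.8, 61.1]
eef_rot: [0.002, 0.319, 0.948, -0.001]
force: [-2.1, -2.5, 5.4]
width: 43.2
finger_force: 35.0
t: 19.87
position: [640.4, -61.5, 151.6]
eef_rot: [0.003, 0.319, 0.948, 0.001]
force: [0.5, -0.3, -5.9]
width: 43.4
finger_force: 35.0
Fz -6.52 [-6.8 -6.3 -6.8 -6.2]
t 20.1 pos [635.6 -60.7 144.9] phi 52.8 j6 -1.15 w 43.2 F [-0.3  0.4 -6.2]
9 rows of [-0.61 -3.8  -0.05] total [ -5.51 -34.22  -0.46]
roll 0.276 3 rows of 0.092
t 20.1 pos [635.6 -60.7 144.9] phi 52.8 j6 -1.15 w 43.2 F [-0.3  0.4 -6.2]
8 rows of [ 2.72  2.58 -0.24] total [21.77 20.61 -1.93]
```

```bash
python3 -m pendant '[{"tx":-0.61,"ty":-3.8,"tz":-0.05,"roll":0},{"tx":-0.61,"ty":-3.8,"tz":-0.05,"roll":0},{"tx":-0.61,"ty":-3.8,"tz":-0.05,"roll":0},{"tx":-0.61,"ty":-3.8,"tz":-0.05,"roll":0},{"tx":-0.61,"ty":-3.8,"tz":-0.05,"roll":0},{"tx":-0.61,"ty":-3.8,"tz":-0.05,"roll":0},{"tx":-0.61,"ty":-3.8,"tz":-0.05,"roll":0},{"tx":-0.61,"ty":-3.8,"tz":-0.05,"roll":0}]'
python3 -m pendant '[{"tx":-0.61,"ty":-3.8,"tz":-0.05,"roll":0},{"tx":0,"ty":0,"tz":0,"roll":0.092},{"tx":0,"ty":0,"tz":0,"roll":0.092},{"tx":0,"ty":0,"tz":0,"roll":0.092},{"tx":0,"ty":0,"tz":0,"roll":0},{"tx":0,"ty":0,"tz":0,"roll":0}]'
python3 plan.py 472.5 -366.6 70 37
python3 - <<'E'
from h import *
s=snapshot('wrist'); cv2.imwrite('pics/last.png',s['pixels'][...,::-1])
W=pts(s)
for o in capfind(s,155,200,(380,750,-450,400)): print([round(float(x),1) for x in o[:6]],o[6])
bodies(s,120,145,y=(-450,-300),amin=500)
E
```

```text
t: 20.73
position: [490.5, -333.2, 149.6]
eef_rot: [-0.002, 0.319, 0.948, 0.001]
force: [0.0, -0.7, -5.8]
width: 43.3
finger_force: 35.0
t: 21.23
position: [473.7, -366.1, 150.6]
eef_rot: [-0.002, 0.445, 0.895, 0.001]
force: [0.5, 0.1, -6.3]
width: 42.9
finger_force: 35.0
t 21.2 pos [ 473.7 -366.1  150.6] phi 37.1 j6 -1.45 w 42.9 F [ 0.5  0.1 -6.3]
3 rows of [ 0.   -0.04  2.69] total [ 0.   -0.13  8.06]
roll 0.002 1 rows of 0.002
[469.1, -360.3, 33.9, 27.0, 6116.0, 162.2] [319. 256.]
2840 [321. 210.] [ 471.8 -361.5] [60.  54.6] 6.0 z 135.1 rgb [102. 100. 104.]
```

```bash
python3 -m pendant '[{"tx":-0.12,"ty":-0.2,"tz":3,"roll":0},{"tx":0,"ty":0,"tz":1.5,"roll":0},{"tx":0,"ty":0,"tz":1,"roll":0},{"tx":0,"ty":0,"tz":0.8,"roll":0},{"tx":0,"ty":0,"tz":0.6,"roll":0},{"tx":0,"ty":0,"tz":0.5,"roll":0},{"tx":0,"ty":0,"tz":0,"roll":0},{"tx":0,"ty":0,"tz":0,"roll":0}]'
cat > top.py <<'E'
# height of cap top and body under the wrist camera near the given x y
from h import *
import sys
x,y=map(float,sys.argv[1:3]); s=snapshot('wrist'); cv2.imwrite('pics/last.png',s['pixels'][...,::-1]); np.savez('last.npz',**s); W=pts(s)
k=(np.hypot(W[...,0]-x,W[...,1]-y)<18); h,e=np.histogram(W[k][:,2],bins=np.arange(50,200,1.)); print('captop',e[h.argmax()],h.max())
k=(abs(W[...,0]-x)<40)&(abs(W[...,1]-y)<40)&(np.hypot(W[...,0]-x,W[...,1]-y)>25); h,e=np.histogram(W[k][:,2],bins=np.arange(41,200,1.)); print('body',e[h.argmax()],h.max())
print('F',get_state()['force'].round(1),'T',get_state()['torque'].round(2))
E
python3 top.py 472.5 -366; python3 plan.py 472.5 -366.6 75 37
```

```text
t: 21.95
position: [474.3, -369.4, 79.6]
eef_rot: [0.0, 0.446, 0.895, -0.0]
force: [-0.9, 0.6, -3.6]
width: 43.1
finger_force: 35.0
captop 90.0 1165
body 193.0 896
F [-0.7  0.6 -3.5] T [ 0.19  0.17 -0.02]
t 22.0 pos [ 474.4 -369.6   79.9] phi 37.0 j6 -1.45 w 43.4 F [-0.7  0.6 -3.5]
1 rows of [0.36 0.02 0.49] total [0.36 0.02 0.49]
roll -0.0 1 rows of -0.0
```

```bash
python3 -m pendant '[{"tx":0.15,"ty":0,"tz":0.5,"roll":0},{"tx":0,"ty":0,"tz":0,"roll":0},{"tx":0,"ty":0,"tz":0,"roll":0.12},{"tx":0,"ty":0,"tz":0,"roll":0.12},{"tx":0,"ty":0,"tz":0,"roll":0.12},{"tx":0,"ty":0,"tz":0,"roll":0.12},{"tx":0,"ty":0,"tz":0,"roll":0.12},{"tx":0,"ty":0,"tz":0,"roll":0.12}]'
python3 top.py 472.5 -366
python3 -m pendant '[{"tx":0,"ty":0,"tz":0,"roll":0.12},{"tx":0,"ty":0,"tz":0,"roll":0.12},{"tx":0,"ty":0,"tz":0,"roll":0.12},{"tx":0,"ty":0,"tz":0,"roll":0.12},{"tx":0,"ty":0,"tz":0,"roll":0.12},{"tx":0,"ty":0,"tz":0,"roll":0.12},{"tx":0,"ty":0,"tz":0,"roll":0.12}]'
python3 -m pendant '[{"tx":0,"ty":0,"tz":0,"roll":0.12},{"tx":0,"ty":0,"tz":0,"roll":0.12},{"tx":0,"ty":0,"tz":0,"roll":0.12},{"tx":0,"ty":0,"tz":0,"roll":0.12},{"tx":0,"ty":0,"tz":0,"roll":0.12},{"tx":0,"ty":0,"tz":0,"roll":0.12},{"tx":0,"ty":0,"tz":0,"roll":0.12}]'
python3 top.py 472.5 -366
python3 -m pendant '[{"tx":0,"ty":0,"tz":0,"roll":0},{"tx":0,"ty":0,"tz":0,"roll":0},{"tx":0,"ty":0,"tz":0,"roll":0},{"tx":0,"ty":0,"tz":0,"roll":0}]' -0.3 35
python3 -m pendant '[{"tx":0,"ty":0,"tz":-3,"roll":0},{"tx":0,"ty":0,"tz":-4,"roll":0},{"tx":0,"ty":0,"tz":-4,"roll":0},{"tx":0,"ty":0,"tz":0,"roll":0},{"tx":0,"ty":0,"tz":0,"roll":0}]'
cat > tray.py <<'E'
from h import *
s=snapshot('wrist'); cv2.imwrite('pics/last.png',s['pixels'][...,::-1])
for o in capfind(s,75,120,(380,750,-450,-180)): print('cap',[round(float(x),1) for x in o[:6]],o[6])
bodies(s,54,64,y=(-450,-180))
for o in capfind(s,65,79,(380,750,-150,180)): print('tin',[round(float(x),1) for x in o[:6]],o[6])
E
python3 tray.py; python3 plan.py 472 -366 180
```

```text
t: 22.67
position: [472.7, -368.9, 74.9]
eef_rot: [0.0, 0.735, 0.678, -0.001]
force: [-3.1, -0.6, -1.0]
width: 43.1
finger_force: 35.0
captop 85.0 939
body 194.0 4134
F [-2.  -1.2 -0.5] T [-0.18  0.35 -0.04]
t: 23.3
position: [471.2, -367.9, 74.9]
eef_rot: [-0.001, 0.947, 0.321, -0.002]
force: [-6.9, 1.6, 4.9]
width: 43.1
finger_force: 35.0
t: 23.88
position: [471.7, -365.4, 74.4]
eef_rot: [-0.002, 0.996, -0.092, -0.002]
force: [-4.0, 5.6, 3.0]
width: 43.3
finger_force: 35.0
captop 85.0 1053
body 194.0 5120
F [-5.4  6.9  4. ] T [1.23 1.02 0.3 ]
t: 24.27
position: [473.9, -369.0, 74.8]
eef_rot: [0.001, 0.996, -0.091, 0.001]
force: [0.2, -0.0, 0.5]
width: 60.5
finger_force: 0.0
t: 24.68
position: [475.2, -370.5, 188.4]
eef_rot: [0.003, 0.996, -0.092, 0.004]
force: [-0.4, 0.3, 0.7]
width: 61.0
finger_force: 0.0
cap [566.2, -357.1, 22.8, 87.8, 2003.0, 86.0] [283. 112.]
cap [471.7, -366.2, 22.7, 87.0, 1590.0, 85.9] [313. 209.]
1818 [289. 112.] [ 566.1 -357.1] [60. 60.] 87.1 z 59.3 rgb [95. 92. 96.]
1339 [313. 194.] [ 472.  -366.1] [60.  59.6] 87.2 z 59.2 rgb [ 99.  96. 100.]
t 24.7 pos [ 473.7 -368.9  185.4] phi -100.5 j6 0.95 w 61.1 F [ 0.2  0.8 -0.5]
1 rows of [-0.23 -0.25  0.54] total [-0.23 -0.25  0.54]
```

Both trayed caps are tight and seated. Next is the tin at (638,50).

```bash
python3 -m pendant '[{"tx":0,"ty":0,"tz":0,"roll":-0.12},{"tx":0,"ty":0,"tz":0,"roll":-0.12},{"tx":0,"ty":0,"tz":0,"roll":-0.12},{"tx":0,"ty":0,"tz":0,"roll":-0.12},{"tx":0,"ty":0,"tz":0,"roll":-0.12},{"tx":0,"ty":0,"tz":0,"roll":-0.12},{"tx":0,"ty":0,"tz":0,"roll":-0.12},{"tx":0,"ty":0,"tz":0,"roll":-0.12}]'
python3 -m pendant '[{"tx":0,"ty":0,"tz":0,"roll":-0.12},{"tx":0,"ty":0,"tz":0,"roll":-0.12},{"tx":0,"ty":0,"tz":0,"roll":-0.12},{"tx":0,"ty":0,"tz":0,"roll":-0.12},{"tx":0,"ty":0,"tz":0,"roll":-0.12},{"tx":0,"ty":0,"tz":0,"roll":-0.12},{"tx":0,"ty":0,"tz":0,"roll":-0.12},{"tx":0,"ty":0,"tz":0,"roll":-0.12}]'
python3 -m pendant '[{"tx":0,"ty":0,"tz":0,"roll":-0.12},{"tx":0,"ty":0,"tz":0,"roll":-0.12},{"tx":0,"ty":0,"tz":0,"roll":-0.12},{"tx":0,"ty":0,"tz":0,"roll":-0.12},{"tx":0,"ty":0,"tz":0,"roll":-0.12},{"tx":0,"ty":0,"tz":0,"roll":-0.12},{"tx":0,"ty":0,"tz":0,"roll":-0.12},{"tx":0,"ty":0,"tz":0,"roll":0}]' | head -2
python3 plan.py 637.9 50 175 57.7
```

```text
t: 25.4
position: [471.8, -366.9, 181.0]
eef_rot: [-0.002, 0.924, 0.381, -0.001]
force: [0.5, -0.1, 0.2]
width: 61.2
finger_force: 0.0
t: 26.07
position: [471.8, -366.9, 180.9]
eef_rot: [-0.002, 0.644, 0.765, 0.0]
force: [0.1, -0.3, 0.1]
width: 61.0
finger_force: 0.0
t: 26.73
position: [471.9, -367.0, 181.1]
t 26.7 pos [ 471.9 -367.   181.1] phi 57.7 j6 -1.81 w 61.3 F [ 0.4 -0.8  0.5]
12 rows of [0.69 3.68 0.06] total [ 8.24 44.12  0.7 ]
roll 0.0 1 rows of 0.0
```

```bash
python3 -m pendant '[{"tx":0.69,"ty":3.68,"tz":0.06,"roll":0},{"tx":0.69,"ty":3.68,"tz":0.06,"roll":0},{"tx":0.69,"ty":3.68,"tz":0.06,"roll":0},{"tx":0.69,"ty":3.68,"tz":0.06,"roll":0},{"tx":0.69,"ty":3.68,"tz":0.06,"roll":0},{"tx":0.69,"ty":3.68,"tz":0.06,"roll":0}]'|head -2
python3 -m pendant '[{"tx":0.69,"ty":3.68,"tz":0.06,"roll":0},{"tx":0.69,"ty":3.68,"tz":0.06,"roll":0},{"tx":0.69,"ty":3.68,"tz":0.06,"roll":0},{"tx":0.69,"ty":3.68,"tz":0.06,"roll":0},{"tx":0.69,"ty":3.68,"tz":0.06,"roll":0},{"tx":0.69,"ty":3.68,"tz":0.06,"roll":0},{"tx":0,"ty":0,"tz":0,"roll":0},{"tx":0,"ty":0,"tz":0,"roll":0}]'|head -2
python3 look.py; python3 plan.py 637.9 50 57 57.7
```

```text
t: 27.23
position: [555.8, -157.3, 178.5]
t: 27.9
position: [639.0, 51.2, 174.6]
cap [445.9, 57.2, 22.5, 108.1, 1874.0, 72.9] [201.  17.]
cap [548.0, 64.5, 22.7, 86.0, 2017.0, 73.0] [278. 113.]
cap [712.4, 269.6, 27.1, nan, 937.0, 71.8] [544. 143.]
cap [637.9, 50.5, 22.7, 55.6, 1627.0, 73.0] [318. 203.]
1539 [222.  37.] [456.2  54.1] [60.5 36.8] 75.8 z 46.3 rgb [102.  99. 103.]
1758 [285. 112.] [547.9  64.5] [60.1 58.3] 57.7 z 46.4 rgb [109. 106. 111.]
1347 [318. 188.] [638.   50.4] [59.9 59.8] 26.2 z 46.4 rgb [102.  98. 102.]
t 27.9 pos [638.8  49.6 174.8] phi 57.6 j6 -1.06 w 61.2 F [-0.4 -0.9  0.5]
3 rows of [0.02 0.   3.93] total [7.000e-02 1.000e-02 1.178e+01]
roll -0.002 1 rows of -0.002
```

```bash
python3 -m pendant '[{"tx":0.05,"ty":0,"tz":3.9,"roll":0},{"tx":0,"ty":0,"tz":3.9,"roll":0},{"tx":0,"ty":0,"tz":2.8,"roll":0},{"tx":0,"ty":0,"tz":1.2,"roll":0},{"tx":0,"ty":0,"tz":0,"roll":0}]' |head -2
python3 -m pendant '[{"tx":0,"ty":0,"tz":0,"roll":0},{"tx":0,"ty":0,"tz":0,"roll":0},{"tx":0,"ty":0,"tz":0,"roll":0},{"tx":0,"ty":0,"tz":0,"roll":0},{"tx":0,"ty":0,"tz":0,"roll":0}]' 0.6 35
python3 -m pendant '[{"tx":0,"ty":0,"tz":-2,"roll":0},{"tx":0,"ty":0,"tz":-3,"roll":0},{"tx":0,"ty":0,"tz":-3,"roll":0},{"tx":0,"ty":0,"tz":-1,"roll":0},{"tx":0,"ty":0,"tz":0,"roll":0}]' | head -2
python3 weigh.py; python3 plan.py 463.3 -272 150 37;python3 plan.py 587 235 160
```

```text
t: 28.37
position: [635.3, 47.9, 54.1]
t: 28.78
position: [641.7, 49.0, 61.6]
eef_rot: [0.003, 0.279, 0.96, 0.0]
force: [-0.1, -0.6, 5.4]
width: 43.2
finger_force: 35.0
t: 29.2
position: [642.3, 49.6, 153.2]
Fz -1.06 [-1.8 -0.8 -1.5 -0.1]
t 29.4 pos [637.5  49.7 146. ] phi 57.6 j6 -1.06 w 43.1 F [-0.4  0.4 -0.1]
10 rows of [-0.25 -3.65 -0.03] total [ -2.52 -36.5   -0.33]
roll 0.36 3 rows of 0.12
t 29.4 pos [637.5  49.7 146. ] phi 57.6 j6 -1.06 w 43.1 F [-0.4  0.4 -0.1]
5 rows of [ 2.84  2.59 -0.28] total [14.2  12.94 -1.38]
```

```bash
python3 -m pendant '[{"tx":2.84,"ty":2.59,"tz":-0.28,"roll":0},{"tx":2.84,"ty":2.59,"tz":-0.28,"roll":0},{"tx":2.84,"ty":2.59,"tz":-0.28,"roll":0},{"tx":2.84,"ty":2.59,"tz":-0.28,"roll":0},{"tx":2.84,"ty":2.59,"tz":-0.28,"roll":0},{"tx":0,"ty":0,"tz":0,"roll":0},{"tx":0,"ty":0,"tz":0,"roll":0}]' | head -2
python3 -m pendant '[{"tx":0,"ty":0,"tz":3,"roll":0},{"tx":0,"ty":0,"tz":2.5,"roll":0},{"tx":0,"ty":0,"tz":1,"roll":0},{"tx":0,"ty":0,"tz":0.7,"roll":0},{"tx":0,"ty":0,"tz":0,"roll":0},{"tx":0,"ty":0,"tz":0,"roll":0}]' | head -2
python3 top.py 587 234; python3 plan.py 587 234 76
```

```text
t: 29.98
position: [586.8, 236.7, 160.3]
t: 30.48
position: [589.4, 234.2, 90.8]
captop 102.0 921
body 75.0 729
F [ 0.1  0.  -0.9] T [-0.03 -0.01  0.02]
t 30.5 pos [590.1 234.6  91.8] phi 57.5 j6 -0.76 w 43.1 F [ 0.1  0.  -0.9]
1 rows of [ 0.23 -0.22  1.58] total [ 0.23 -0.22  1.58]
```

Cap top reads 102.5 and should be about 89, so 13 mm more.

```bash
python3 -m pendant '[{"tx":0,"ty":0,"tz":0.8,"roll":0},{"tx":0,"ty":0,"tz":0.5,"roll":0},{"tx":0,"ty":0,"tz":0,"roll":0},{"tx":0,"ty":0,"tz":0,"roll":0}]' | head -2
python3 top.py 587 234
python3 -m pendant '[{"tx":0,"ty":0,"tz":0,"roll":0},{"tx":0,"ty":0,"tz":0,"roll":0},{"tx":0,"ty":0,"tz":0,"roll":0},{"tx":0,"ty":0,"tz":0,"roll":0}]' -0.3 35 | head -2
python3 -m pendant '[{"tx":0,"ty":0,"tz":-2,"roll":0},{"tx":0,"ty":0,"tz":-4,"roll":0},{"tx":0,"ty":0,"tz":-4,"roll":0},{"tx":0,"ty":0,"tz":0,"roll":0},{"tx":0,"ty":0,"tz":0,"roll":0},{"tx":0,"ty":0,"tz":0,"roll":0}]' |head -2
python3 - <<'E'
from h import *
s=save('wrist','last')
for o in capfind(s,75,95,(400,640,180,400)): print([round(float(x),1) for x in o[:6]],o[6])
bodies(s,56,70,300,y=(180,400))
E
python3 plan.py 548 64.5 175 -5
```

```text
t: 30.87
position: [589.0, 235.0, 77.9]
captop 89.0 978
body 197.0 2700
F [-0.1 -0.5 -1.3] T [0.04 0.02 0.01]
t: 31.25
position: [588.9, 235.0, 77.8]
t: 31.75
position: [588.6, 234.9, 177.5]
[479.6, 221.7, 22.8, 107.6, 2309.0, 89.0] [238. 112.]
[584.8, 236.6, 22.7, 55.9, 1804.0, 89.0] [319. 202.]
1898 [253. 110.] [479.6 221.8] [60.  60.1] 72.9 z 62.3 rgb [159. 155. 161.]
1510 [318. 187.] [585.2 236.2] [60.  60.6] 26.4 z 62.4 rgb [143. 140. 145.]
t 31.8 pos [587.7 234.7 176.1] phi 57.6 j6 -0.76 w 60.8 F [ 0.   0.3 -1.3]
5 rows of [-1.15 -3.3   0.03] total [ -5.76 -16.5    0.13]
roll 1.093 10 rows of 0.109
```

```bash
python3 -m pendant '[{"tx":-1.15,"ty":-3.3,"tz":0.03,"roll":0},{"tx":-1.15,"ty":-3.3,"tz":0.03,"roll":0},{"tx":-1.15,"ty":-3.3,"tz":0.03,"roll":0},{"tx":-1.15,"ty":-3.3,"tz":0.03,"roll":0},{"tx":-1.15,"ty":-3.3,"tz":0.03,"roll":0},{"tx":0,"ty":0,"tz":0,"roll":-0.11},{"tx":0,"ty":0,"tz":0,"roll":-0.11},{"tx":0,"ty":0,"tz":0,"roll":-0.11}]' | head -2
python3 -m pendant '[{"tx":0,"ty":0,"tz":0,"roll":-0.11},{"tx":0,"ty":0,"tz":0,"roll":-0.11},{"tx":0,"ty":0,"tz":0,"roll":0},{"tx":0,"ty":0,"tz":0,"roll":0}]' | head -2
python3 look.py; python3 plan.py 548 64.5 57 89.2
```

```text
t: 32.47
position: [547.0, 63.8, 173.5]
t: 32.8
position: [547.6, 64.9, 174.1]
cap [444.6, 57.1, 22.7, 110.0, 2133.0, 73.0] [309.  92.]
cap [479.9, 219.5, 37.7, 73.8, 1374.0, 63.2] [473. 128.]
cap [547.8, 64.7, 22.8, 85.7, 1618.0, 73.0] [319. 204.]
cap [583.9, 235.0, 37.2, 157.9, 1231.0, 63.2] [479. 229.]
1928 [311.  95.] [444.5  57. ] [60.1 60. ] 75.9 z 46.3 rgb [132. 128. 132.]
1349 [319. 189.] [547.9  64.8] [60.3 60.2] 57.8 z 46.3 rgb [121. 117. 121.]
t 32.9 pos [547.9  64.9 174.6] phi 89.0 j6 -1.59 w 61.0 F [-0.4 -0.  -0.1]
3 rows of [-0.01 -0.01  3.92] total [-0.04 -0.04 11.76]
roll -0.004 1 rows of -0.004
```

```bash
python3 -m pendant '[{"tx":0,"ty":0,"tz":3.9,"roll":0},{"tx":0,"ty":0,"tz":3.9,"roll":0},{"tx":0,"ty":0,"tz":2.8,"roll":0},{"tx":0,"ty":0,"tz":1.2,"roll":0},{"tx":0,"ty":0,"tz":0,"roll":0}]' |head -2
python3 -m pendant '[{"tx":0,"ty":0,"tz":0,"roll":0},{"tx":0,"ty":0,"tz":0,"roll":0},{"tx":0,"ty":0,"tz":0,"roll":0},{"tx":0,"ty":0,"tz":0,"roll":0},{"tx":0,"ty":0,"tz":0,"roll":0}]' 0.6 35
python3 -m pendant '[{"tx":0,"ty":0,"tz":-2,"roll":0},{"tx":0,"ty":0,"tz":-3,"roll":0},{"tx":0,"ty":0,"tz":-3,"roll":0},{"tx":0,"ty":0,"tz":-1,"roll":0},{"tx":0,"ty":0,"tz":0,"roll":0}]' | head -2
python3 weigh.py; python3 plan.py 463.3 -272 150 37;python3 plan.py 463 329 160
```

```text
t: 33.27
position: [545.3, 65.0, 54.2]
t: 33.68
position: [551.3, 65.0, 60.5]
eef_rot: [0.003, 0.008, 1.0, 0.0]
force: [1.5, 1.1, 4.7]
width: 43.3
finger_force: 35.0
t: 34.1
position: [551.8, 64.7, 152.0]
Fz -1.19 [-1.4 -1.4 -0.6 -1.3]
t 34.3 pos [547.2  64.8 145.8] phi 89.1 j6 -1.59 w 43.6 F [ 0.4 -0.6 -1.3]
9 rows of [ 0.87 -3.76 -0.04] total [  7.86 -33.81  -0.39]
roll 0.909 8 rows of 0.114
t 34.3 pos [547.2  64.8 145.8] phi 89.1 j6 -1.59 w 43.6 F [ 0.4 -0.6 -1.3]
7 rows of [ 1.26  3.75 -0.2 ] total [ 8.84 26.28 -1.38]
```

```bash
python3 -m pendant '[{"tx":0,"ty":0,"tz":-4.1,"roll":0},{"tx":1.26,"ty":3.75,"tz":0,"roll":0},{"tx":1.26,"ty":3.75,"tz":0,"roll":0},{"tx":1.26,"ty":3.75,"tz":0,"roll":0},{"tx":1.26,"ty":3.75,"tz":0,"roll":0},{"tx":1.26,"ty":3.75,"tz":0,"roll":0},{"tx":1.26,"ty":3.75,"tz":0,"roll":0},{"tx":1.26,"ty":3.75,"tz":0,"roll":0}]' | head -2
python3 -m pendant '[{"tx":0,"ty":0,"tz":0,"roll":0},{"tx":0,"ty":0,"tz":0,"roll":0},{"tx":0,"ty":0,"tz":0,"roll":0}]' | head -2
python3 weigh.py 3; python3 plan.py 463 329 91
```

```text
t: 34.97
position: [462.7, 329.7, 186.6]
t: 35.22
position: [463.9, 328.0, 187.2]
Fz -0.96 [-0.7 -1.  -1.2]
t 35.4 pos [465.2 327.1 188.3] phi 89.0 j6 -1.09 w 43.2 F [-0.6  0.2 -1.2]
3 rows of [0.07 0.06 3.24] total [0.21 0.19 9.73]
```

```bash
python3 -m pendant '[{"tx":0,"ty":0,"tz":3.5,"roll":0},{"tx":0,"ty":0,"tz":3.3,"roll":0},{"tx":0,"ty":0,"tz":2,"roll":0},{"tx":0,"ty":0,"tz":0.8,"roll":0},{"tx":0,"ty":0,"tz":0,"roll":0},{"tx":0,"ty":0,"tz":0,"roll":0}]' | head -2
python3 top.py 464 328; python3 plan.py 463 329 76
```

```text
t: 35.87
position: [465.8, 328.1, 93.7]
captop 106.0 923
body 79.0 728
F [ 1.1  0.1 -0.1] T [ 0.02 -0.04  0.03]
t 35.9 pos [466.5 328.7  94.8] phi 89.0 j6 -1.09 w 43.3 F [ 1.1  0.1 -0.1]
1 rows of [0.35 0.02 1.87] total [0.35 0.02 1.87]
```

```bash
python3 -m pendant '[{"tx":0,"ty":0,"tz":1.1,"roll":0},{"tx":0,"ty":0,"tz":0.6,"roll":0},{"tx":0,"ty":0,"tz":0,"roll":0},{"tx":0,"ty":0,"tz":0,"roll":0}]' | head -2
python3 top.py 464 328
python3 -m pendant '[{"tx":0,"ty":0,"tz":0,"roll":0},{"tx":0,"ty":0,"tz":0,"roll":0},{"tx":0,"ty":0,"tz":0,"roll":0},{"tx":0,"ty":0,"tz":0,"roll":0}]' -0.3 35 | head -2
python3 -m pendant '[{"tx":0,"ty":0,"tz":-2,"roll":0},{"tx":0,"ty":0,"tz":-4,"roll":0},{"tx":0,"ty":0,"tz":-4,"roll":0},{"tx":0,"ty":0,"tz":0,"roll":0},{"tx":0,"ty":0,"tz":0,"roll":0},{"tx":0,"ty":0,"tz":0,"roll":0}]' |head -2
python3 - <<'E'
from h import *
s=save('wrist','last')
for o in capfind(s,75,95,(400,640,180,400)): print([round(float(x),1) for x in o[:6]],o[6])
bodies(s,56,70,300,y=(180,400))
E
python3 plan.py 444.6 57.1 175 107.4
```

```text
t: 36.25
position: [465.0, 328.7, 76.3]
captop 88.0 1129
body 196.0 5150
F [-0.6 -0.3  0.8] T [-0.12  0.15 -0.02]
t: 36.63
position: [465.0, 328.8, 76.3]
t: 37.13
position: [464.7, 328.5, 176.0]
[461.0, 328.0, 22.8, 85.8, 1818.0, 88.9] [319. 204.]
[479.1, 222.4, 22.9, 107.8, 1857.0, 88.9] [208. 224.]
1517 [319. 188.] [461.4 327.8] [60.1 60.2] 57.6 z 62.3 rgb [116. 113. 117.]
1459 [225. 207.] [478.7 222. ] [60.2 59.1] 73.0 z 62.5 rgb [124. 120. 125.]
317 [264. 309.] [592.  266.2] [18.5 39.3] 78.8 z 62.3 rgb [144. 140. 146.]
406 [278. 382.] [697.  273.9] [53.7 23.6] 80.3 z 63.5 rgb [115. 112. 106.]
t 37.2 pos [463.9 328.2 174.7] phi 89.1 j6 -1.09 w 61.2 F [-0.3  0.5 -0.1]
7 rows of [ 0.21 -3.88  0.  ] total [ 1.500e+00 -2.713e+01  1.000e-02]
roll -0.319 3 rows of -0.106
```

```bash
python3 -m pendant '[{"tx":0.21,"ty":-3.88,"tz":0,"roll":0},{"tx":0.21,"ty":-3.88,"tz":0,"roll":0},{"tx":0.21,"ty":-3.88,"tz":0,"roll":0},{"tx":0.21,"ty":-3.88,"tz":0,"roll":0},{"tx":0.21,"ty":-3.88,"tz":0,"roll":0},{"tx":0.21,"ty":-3.88,"tz":0,"roll":0},{"tx":0.21,"ty":-3.88,"tz":0,"roll":0}]' | head -2
python3 -m pendant '[{"tx":0,"ty":0,"tz":0,"roll":-0.106},{"tx":0,"ty":0,"tz":0,"roll":-0.106},{"tx":0,"ty":0,"tz":0,"roll":-0.106},{"tx":0,"ty":0,"tz":0,"roll":0},{"tx":0,"ty":0,"tz":0,"roll":0}]' | head -2
python3 look.py; python3 plan.py 444.6 57.1 57 107.4
```

```text
t: 37.77
position: [443.7, 55.8, 173.9]
t: 38.18
position: [444.7, 57.3, 174.5]
cap [337.2, 79.7, 14.7, nan, 82.0, 67.5] [375. 102.]
cap [330.8, 95.1, 19.7, 132.2, 370.0, 75.3] [400.  99.]
cap [444.0, 56.9, 22.6, 109.6, 1618.0, 72.9] [319. 204.]
cap [479.5, 221.3, 37.1, 83.2, 1068.0, 63.3] [451. 268.]
cap [460.9, 326.2, 36.6, 62.5, 1241.0, 63.8] [546. 283.]
1345 [319. 189.] [444.4  57.1] [59.9 59.9] 76.0 z 46.3 rgb [97. 94. 97.]
t 38.2 pos [444.9  57.5 174.8] phi 107.2 j6 -1.94 w 61.1 F [-0.1 -0.7 -0.2]
3 rows of [ 0.   -0.01  3.93] total [ 1.000e-02 -4.000e-02  1.178e+01]
roll -0.004 1 rows of -0.004
```

```bash
python3 -m pendant '[{"tx":0,"ty":0,"tz":3.9,"roll":0},{"tx":0,"ty":0,"tz":3.9,"roll":0},{"tx":0,"ty":0,"tz":2.8,"roll":0},{"tx":0,"ty":0,"tz":1.2,"roll":0},{"tx":0,"ty":0,"tz":0,"roll":0}]' |head -2
python3 -m pendant '[{"tx":0,"ty":0,"tz":0,"roll":0},{"tx":0,"ty":0,"tz":0,"roll":0},{"tx":0,"ty":0,"tz":0,"roll":0},{"tx":0,"ty":0,"tz":0,"roll":0},{"tx":0,"ty":0,"tz":0,"roll":0}]' 0.6 35
python3 -m pendant '[{"tx":0,"ty":0,"tz":-2,"roll":0},{"tx":0,"ty":0,"tz":-3,"roll":0},{"tx":0,"ty":0,"tz":-3,"roll":0},{"tx":0,"ty":0,"tz":-1,"roll":0},{"tx":0,"ty":0,"tz":0,"roll":0}]' | head -2
python3 weigh.py; python3 plan.py 463.3 -272 150 37
```

```text
t: 38.65
position: [441.7, 57.9, 54.1]
t: 39.07
position: [446.9, 58.6, 59.7]
eef_rot: [0.001, -0.15, 0.989, 0.001]
force: [-1.4, 4.7, 4.3]
width: 43.4
finger_force: 35.0
t: 39.48
position: [448.7, 56.9, 151.1]
Fz -6.55 [-6.4 -6.8 -6.7 -6.3]
t 39.7 pos [443.7  57.4 145.7] phi 107.3 j6 -1.94 w 43.3 F [ 0.8  0.8 -6.3]
9 rows of [ 0.88 -3.56 -0.05] total [  7.94 -32.02  -0.45]
roll 1.227 11 rows of 0.112
```

```bash
python3 -m pendant '[{"tx":0.88,"ty":-3.56,"tz":-0.05,"roll":0},{"tx":0.88,"ty":-3.56,"tz":-0.05,"roll":0},{"tx":0.88,"ty":-3.56,"tz":-0.05,"roll":0},{"tx":0.88,"ty":-3.56,"tz":-0.05,"roll":0},{"tx":0.88,"ty":-3.56,"tz":-0.05,"roll":0},{"tx":0.88,"ty":-3.56,"tz":-0.05,"roll":0},{"tx":0.88,"ty":-3.56,"tz":-0.05,"roll":0},{"tx":0.88,"ty":-3.56,"tz":-0.05,"roll":0}]' | head -2
python3 -m pendant '[{"tx":0.88,"ty":-3.56,"tz":-0.05,"roll":0},{"tx":0,"ty":0,"tz":0,"roll":0.1115},{"tx":0,"ty":0,"tz":0,"roll":0.1115},{"tx":0,"ty":0,"tz":0,"roll":0.1115},{"tx":0,"ty":0,"tz":0,"roll":0.1115},{"tx":0,"ty":0,"tz":0,"roll":0.1115}]' | head -2
python3 -m pendant '[{"tx":0,"ty":0,"tz":0,"roll":0.1115},{"tx":0,"ty":0,"tz":0,"roll":0.1115},{"tx":0,"ty":0,"tz":0,"roll":0.1115},{"tx":0,"ty":0,"tz":0,"roll":0.1115},{"tx":0,"ty":0,"tz":0,"roll":0.1115},{"tx":0,"ty":0,"tz":0,"roll":0.1115},{"tx":0,"ty":0,"tz":0,"roll":0},{"tx":0,"ty":0,"tz":0,"roll":0}]' | head -2
python3 plan.py 463.3 -272 80 37
python3 - <<'E'
from h import *
s=snapshot('wrist'); cv2.imwrite('pics/last.png',s['pixels'][...,::-1])
bodies(s,120,145,y=(-450,-200),amin=500);bodies(s,33,40,y=(-450,-150),amin=3000)
E
```

```text
t: 40.35
position: [461.8, -236.4, 149.4]
t: 40.85
position: [464.1, -271.2, 149.5]
t: 41.52
position: [464.6, -271.3, 150.4]
t 41.5 pos [ 464.6 -271.3  150.4] phi 37.2 j6 -1.34 w 43.3 F [-0.1 -0.1 -6.5]
2 rows of [-0.   -0.07  3.52] total [-0.01 -0.14  7.04]
roll 0.004 1 rows of 0.004
2820 [321. 210.] [ 462.7 -266.9] [60.1 54.7] 6.5 z 135.5 rgb [ 99.  97. 100.]
8498 [336. 212.] [ 515.1 -314.5] [200.6 200.5] 5.5 z 34.9 rgb [98. 59. 33.]
```

Same situation as last time, so the same small correction and descent (body centre about (462.5,-269.6), pocket (463.3,-272)).

```bash
python3 -m pendant '[{"tx":-0.14,"ty":-0.15,"tz":3,"roll":0},{"tx":0,"ty":0,"tz":1.5,"roll":0},{"tx":0,"ty":0,"tz":1,"roll":0},{"tx":0,"ty":0,"tz":0.8,"roll":0},{"tx":0,"ty":0,"tz":0.6,"roll":0},{"tx":0,"ty":0,"tz":0.3,"roll":0},{"tx":0,"ty":0,"tz":0,"roll":0},{"tx":0,"ty":0,"tz":0,"roll":0}]' |head -2
python3 top.py 463 -271; python3 plan.py 463.3 -272 75 37
```

```text
t: 42.23
position: [465.8, -274.5, 81.5]
captop 93.0 1213
body 195.0 810
F [-0.8  0.2 -4.6] T [0.07 0.16 0.05]
t 42.3 pos [ 466.  -274.6   81.7] phi 37.1 j6 -1.34 w 43.2 F [-0.8  0.2 -4.6]
1 rows of [ 0.37 -0.06  0.67] total [ 0.37 -0.06  0.67]
roll 0.001 1 rows of 0.001
```

```bash
python3 -m pendant '[{"tx":0.2,"ty":-0.05,"tz":0.7,"roll":0},{"tx":0,"ty":0,"tz":0,"roll":0},{"tx":0,"ty":0,"tz":0,"roll":0.12},{"tx":0,"ty":0,"tz":0,"roll":0.12},{"tx":0,"ty":0,"tz":0,"roll":0.12},{"tx":0,"ty":0,"tz":0,"roll":0.12},{"tx":0,"ty":0,"tz":0,"roll":0.12},{"tx":0,"ty":0,"tz":0,"roll":0.12}]' |head -2
python3 top.py 463 -271
python3 -m pendant '[{"tx":0,"ty":0,"tz":0,"roll":0.12},{"tx":0,"ty":0,"tz":0,"roll":0.12},{"tx":0,"ty":0,"tz":0,"roll":0.12},{"tx":0,"ty":0,"tz":0,"roll":0.12},{"tx":0,"ty":0,"tz":0,"roll":0.12},{"tx":0,"ty":0,"tz":0,"roll":0.12},{"tx":0,"ty":0,"tz":0,"roll":0.12}]' |head -2
python3 -m pendant '[{"tx":0,"ty":0,"tz":0,"roll":0.12},{"tx":0,"ty":0,"tz":0,"roll":0.12},{"tx":0,"ty":0,"tz":0,"roll":0.12},{"tx":0,"ty":0,"tz":0,"roll":0.12},{"tx":0,"ty":0,"tz":0,"roll":0.12},{"tx":0,"ty":0,"tz":0,"roll":0.12},{"tx":0,"ty":0,"tz":0,"roll":0.12}]' |head -2
python3 top.py 463 -271
python3 -m pendant '[{"tx":0,"ty":0,"tz":0,"roll":0},{"tx":0,"ty":0,"tz":0,"roll":0},{"tx":0,"ty":0,"tz":0,"roll":0},{"tx":0,"ty":0,"tz":0,"roll":0}]' -0.3 35 |head -2
python3 -m pendant '[{"tx":0,"ty":0,"tz":-3,"roll":0},{"tx":0,"ty":0,"tz":-4,"roll":0},{"tx":0,"ty":0,"tz":-4,"roll":0},{"tx":0,"ty":0,"tz":-4,"roll":0},{"tx":0,"ty":0,"tz":0,"roll":0},{"tx":0,"ty":0,"tz":0,"roll":0}]' |head -2
python3 tray.py
python3 - <<'E'
from h import *
s=save('scene','send')
for o in capfind(s,62,100): print([round(float(x),1) for x in o[:6]],o[6])
s=save('side','side_end')
for o in capfind(s,62,100): print([round(float(x),1) for x in o[:6]],o[6])
E
```

```text
t: 42.95
position: [462.9, -273.4, 74.2]
captop 86.0 959
body 194.0 4995
F [-3.4 -1.  -2.9] T [-0.29  0.65 -0.  ]
t: 43.58
position: [461.6, -272.7, 74.2]
t: 44.17
position: [461.0, -270.5, 74.0]
captop 85.0 912
body 193.0 4333
F [-6.1  5.5  3.3] T [0.93 1.35 0.26]
t: 44.55
position: [464.9, -273.7, 74.6]
t: 45.05
position: [466.1, -274.8, 227.9]
cap [565.9, -357.0, 22.8, 87.8, 1685.0, 86.0] [379.  85.]
cap [472.0, -365.9, 22.6, 87.0, 1361.0, 86.0] [398. 175.]
cap [462.3, -271.8, 22.8, 87.6, 1259.0, 85.9] [315. 198.]
1466 [370.  89.] [ 566.1 -357.1] [60.3 59.9] 87.1 z 59.3 rgb [101.  98. 102.]
1068 [385. 165.] [ 471.7 -365.8] [59.6 59.8] 87.3 z 59.4 rgb [108. 105. 109.]
1104 [315. 187.] [ 462.2 -271.9] [59.9 60. ] 87.9 z 59.3 rgb [96. 93. 97.]
[477.7, -354.4, 31.1, nan, 168.0, 80.8] [262. 116.]
[572.8, -351.6, 32.9, nan, 178.0, 82.4] [239. 127.]
[465.8, -268.4, 37.1, 106.7, 189.0, 80.5] [278. 127.]
[482.7, 222.1, 37.5, 90.8, 355.0, 80.8] [370. 211.]
[587.8, 238.8, 37.7, 33.0, 404.0, 79.9] [344. 232.]
[467.1, 330.1, 38.4, 82.6, 402.0, 80.4] [401. 231.]
[716.8, 274.2, 27.1, 157.6, 248.0, 85.0] [314. 266.]
[453.6, 324.7, 24.0, nan, 109.0, 86.7] [273. 147.]
[710.3, 266.4, 27.0, nan, 210.0, 82.8] [358. 151.]
[329.3, 92.1, 22.4, 134.1, 109.0, 70.8] [232. 191.]
[460.9, -273.1, 22.7, 87.9, 547.0, 85.4] [301. 282.]
[563.9, -357.3, 23.9, 87.9, 677.0, 85.7] [370. 311.]
[469.9, -367.3, 22.8, 86.7, 726.0, 85.8] [315. 323.]
```

View pics/send.png

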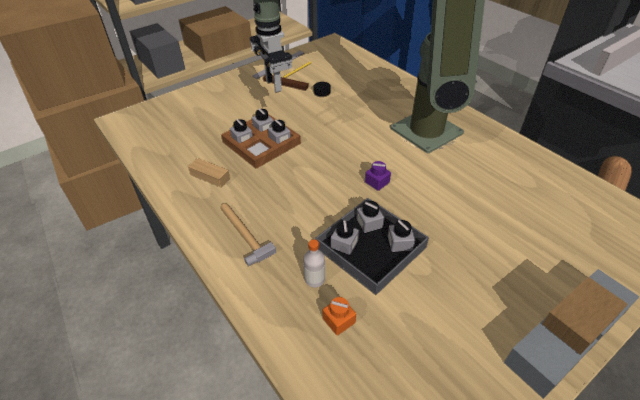

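The final picture shows three tins in tray pockets at (240,130), (262,118) and (278,130). The other three stand upright in the crate at (345,235), (371,216) and (402,235), with the glue, hammer and offcut untouched. Ribs match the tins' x axes to within 1°, so I'm handing it in.

```bash
python3 -c "
from station import ctrl; print(ctrl.close_job())"
```

```text
the job is handed in; nothing more can be done
None
```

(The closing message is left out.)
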